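# Uncover a filter reader with its key and hold the reference plate in the slot

## Task

Check the small filter reader: with the orange key, turn the slotted screw on its deck clockwise to the stop so that the blue cover swings off the slot (do not push the cover with the gripper itself), then stand the key back upright, fully down, in its stand. Then lower the green-handled reference plate through the slot, push it down against the sprung contact inside until the black shoulder of the plate rests on the deck, and finish like that: still gripping the plate by its handle and holding it down. Leave the marker, the specimen cup and the lying sample tube alone.

Things in the scene. Friction and masses are not known exactly. Their poses are not given: they have to be found in the camera images.
- reader: filter reader, a white box 154 x 154 mm with a grey deck on top at 85 mm above the worktop; fixed. Origin at the centre of its underside, z up, its front with the display faces its own -x. The slot's long side runs along its y axis. Keep the arm clear of the tall analyser (0.4 m high) that stands on the worktop to the robot's right, beyond x = 0.45 m for y below -0.28 m: come from the right by drawing the tool in and swinging round in front of it
- slot_mouth (a point): centre of the slot at the level of the deck top (85 mm above the worktop), at x = 0, y = +16 mm of the reader; axes as the reader's. The slot is 8 mm along x and 38 mm along y (2 mm more than the plate both ways), goes through a deck 12 mm thick and has a 45 degree lead-in 4 mm deep and wide all round (16 x 46 mm at the top)
- cover (a joint): angle of the blue cover and its captive screw about the upright screw axis, rad: near 0 (up to 0.25) the cover lies over the slot, 1.5 is the stop with the slot free; grows clockwise seen from above; friction about 0.06 N m, stays where it is left. From about 1.2 on the slot is free
- screw_top (a point): top of the captive screw's head, on the screw's axis, 17 mm above the deck, 48 mm from the slot's centre on the -y side of the reader; it turns with the cover. The head is 27 x 28 mm and has a groove 7 mm wide and 10 mm deep across it, open at both ends, along this point's y axis; the cover's arm (26 mm wide, 72 mm long from the screw axis, top 5 mm above the deck) also points along +y of this point
- sprung_contact (a joint): travel of the sprung contact in the reader, m: 0 free, grows as it is pushed down, 12 mm at most. Free, its face lies 35 mm under the deck top. It starts to move at about 2.5 N and takes 5 N at 10 mm, where the plate's shoulder rests on the deck; it lifts the plate again when the plate is let go
- key: orange-handled key standing in its stand: origin at the middle of the blade's lower edge, z up along the key; blade 4 mm thick (x), 20 mm wide (y), 10 mm long with a rounded tip; above it a steel flange 26 mm in diameter, 4 mm thick, that rests on the screw head or stand; 70 g
- key_grip (a point): centre of the key's orange handle, 39 mm above the blade's lower edge; handle 14 mm thick (x, the way to grip it) x 34 mm (y) x 50 mm high; axes as the key's
- key_stand: fixed grey stand of the key, base 62 x 72 mm, block 46 x 56 mm, 30 mm high; origin at the centre of its underside, z up; the pocket's long side runs along y
- key_stand_top (a point): centre of the pocket at the stand's top, 30 mm above the worktop; pocket 8 x 24 mm (x, y), with a lead-in of 3 mm. With the key home the flange rests on the top and the handle's centre is 29 mm above this point
- ref_plate: reference plate standing in its white stand (block 46 x 66 mm, 52 mm high): origin at the middle of the blade's lower edge, z up along the plate; aluminium blade 6 mm thick (x), 36 mm wide (y), 45 mm long with rounded tip and an amber filter; above it a black shoulder 20 x 46 mm, 4 mm thick; 90 g
- plate_grip (a point): centre of the plate's green handle, 74 mm above the blade's lower edge; handle 16 mm thick (x, the way to grip it) x 36 mm (y) x 50 mm high; axes as the plate's. With the shoulder resting on the reader's deck this point is 29 mm above the deck top
- marker: marker pen lying by, 17 x 138 x 18 mm, origin at the centre of its underside; leave it alone
- cup: specimen cup with yellow lid, 66 mm in diameter, 70 mm high, origin at the centre of its underside; leave it alone
- tube: lying yellow-capped sample tube, 17 x 106 x 16 mm, origin at the centre of its underside; leave it alone
Not all that is in view belongs to the job. What is shaped like the key but yellow is not meant.

How it is judged:
By the outcome, as a careful person would: the job done as asked, in the order asked, and still so for the second after the job is handed in, while the arm keeps its last pose, push and grip.
It also fails if it takes over 72 s, if anything falls off the work surface, if the arm or the gripper's body presses on something with over 40 N, if the wrist force passes 120 N, or if a joint passes its speed limit or range.

## Robot

A 7-joint arm with a two-finger parallel gripper is mounted at the origin on a cart in front of the work surface, level with it; the furniture and walls round the work are solid. World frame = base frame: x ahead of the robot, y to its left, z up, the work surface at z = 0. Lengths are in m, angles in rad, forces in N, time in s.
With the tool pointing down it reaches from about 0.4 to 0.875 m from the base axis. Payload 19.3 kg.
Tool frame: the origin (TCP) lies at the very end of the fingers, on their centre line; the grasp point (between the pads) lies 19 mm behind it; y points along the fingers, x is the direction in which the jaws open and shut, and the axes are right-handed (so a half turn about y gives the same grasp; the last joint's range is limited). The gripper opens to 85 mm and grips with 20 to 120 N. Pads are 22 mm wide; open, the fingers measure 114 mm over their backs; the gripper's body (76 mm by 85 mm) begins 54 mm behind the grasp point. The pads swing forward as they close: fully open they stand 13 mm farther back than shut.
Start: joints at [-1.337, 0.521, -0.036, 1.599, 0.021, 1.021, -0.113], TCP at [0.187, 0.596, 0.231] pointing down, gripper open.
Joint ranges: [-2.91, 2.91], [-0.3, 2.13], [-1.5, 1.42], [0.17, 2.43], [-1.26, 4.41], [0.16, 1.93], [-2.52, 2.52]. Speed limits (rad/s): [1.89, 1.89, 2.39, 2.39, 3.01, 3.01, 3.01].

## Interface

Orientations are given as [roll, pitch, yaw] about the fixed x, y, z axes, in that order (R = Rz(yaw) Ry(pitch) Rx(roll)).
In Python, from workcell import bot gives the robot as it stands. The module is installed in compiled form; this text tells all that it offers.
- The arm moves only by the shell command python3 -m crank 'ROWS' [FORCE]. ROWS is JSON, a list of rows, each an object of numbers: "hand": the closure, from 0 (fully open) to 1 (shut); "dx", "dy", "dz": the shift along the tool's x, y, z in mm; "yaw": the turn about the tool's y in rad. In form: [{"hand": .., "dx": .., "dy": .., "dz": .., "yaw": ..}, ...]. A call has 1 to 12 rows; each row is the pose to reach, as a shift and turn from the pose commanded when the call began, along the tool's axes at that moment; what a row does not reach only later rows make up. A row lasts 1/12 s, in which the tool goes at most 41.7 mm and 7.16 degrees, less where a joint would pass 70% of its speed; a pose out of reach is approached as far as the arm can. A call with a gripper value outside its range is refused whole. The fingers move at their own pace and stop on an object; FORCE is the grip in N (left out, the last holds). Time passes only in rows, so rows that repeat a pose let the fingers close. It gives the time, the measured TCP pose, the force and the opening at its end, in the units of the state.
- bot.observe(): the state, without advancing time (a new reading comes with each control period).
- bot.grab_frame(name): name is "side" or "top"; returns the picture (384x512x3 uint8, red, green, blue); there is no depth.
- bot.camera_info(name): a dict with "fx", "fy", "cx", "cy" (pixels), "rvec" (rotation vector, rad) and "tvec" (3), from world to camera coordinates, as OpenCV has them. Camera axes: x right, y down, z forward; pixel columns grow to the right and rows downward; lengths in m; the calibration is good to about 2 mm. A picture is of the moment at which its call begins. camera_info takes no time and is no camera call.
- bot.job_done(): hands the job in, once; it reports no verdict.
The state is a dict: "clock": time; "qpos": joint angles; "qd": joint speeds; "joint_efforts": joint torques, N m; "position": TCP position; "tool_rot": TCP orientation; "force": force on the tool from outside, world axes, zero at the start; "moment": the same for the moment, N m; "grip_width": finger opening in m.
Only numpy, scipy, OpenCV 4.12 (cv2) and the standard library are available. Lean on these libraries where they do the work, as an engineer would, in place of code of your own. Each camera call takes 0.05 s, during which the arm holds its last target.

## Working session

There is one attempt and no reset: what is moved stays moved. The work goes in short steps, Python scripts to look and compute and a shell command to move; the robot and the scene stay as the last step left them, time stands still between calls to the robot, and variables do not carry over. Pictures are saved under pics/ and viewed, and the job is handed in when it is done.

```bash
mkdir -p pics; python3 - <<'E'
from workcell import bot
import cv2
print(bot.observe())
for n in("side","top"):
    print(bot.camera_info(n))
    cv2.imwrite(f"pics/{n}0.png",cv2.cvtColor(bot.grab_frame(n),cv2.COLOR_RGB2BGR))
E
```

```text
{'clock': 0.0, 'qpos': array([-1.33723567,  0.5220522 , -0.03631466,  1.60002071,  0.02120523,
        1.02110193, -0.11277931]), 'qd': array([ 0.0004485 ,  0.00179904,  0.00013433, -0.0001646 , -0.00270673,
       -0.00053328, -0.00076131]), 'joint_efforts': array([ 4.62983262e-04, -9.27119994e+01,  1.98022664e+00, -3.69923401e+01,
        1.78774749e-02,  8.32038786e-03, -2.73462354e-05]), 'position': array([0.18688421, 0.59603714, 0.23069753]), 'tool_rot': array([-1.57089326e+00,  1.19312461e-03,  1.26703824e+00]), 'force': array([-1.00184109,  0.07964795,  0.36944989]), 'moment': array([-0.01018684,  0.0215016 ,  0.02156474]), 'grip_width': 0.08550200955130469}
{'fx': 372.8758017717605, 'fy': 372.8758017717605, 'cx': 258.78894686638307, 'cy': 189.0050271006057, 'rvec': array([-0.00581819,  2.60692135, -1.73008307]), 'tvec': array([0.54111158, 0.08662684, 1.25963546])}
{'fx': 437.4309889790168, 'fy': 437.4309889790168, 'cx': 252.99286137735368, 'cy': 184.42199396539905, 'rvec': array([ 2.1319203 , -2.18358341,  0.13900245]), 'tvec': array([0.0516822 , 0.54958352, 1.31224037])}
```

View pics/side0.png

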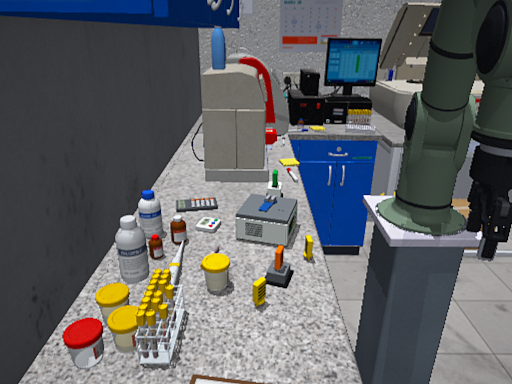

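View pics/top0.png

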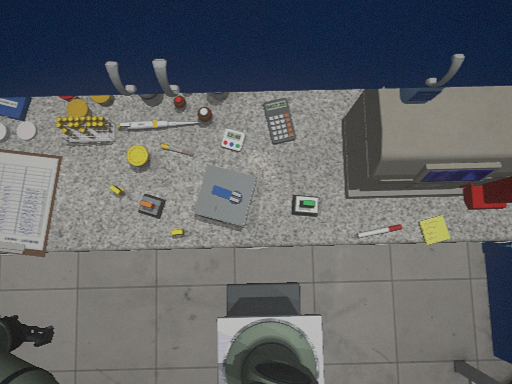

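The top view has the key at about (147,204), the reader at (226,196), and the plate at (307,204). The yellow decoys are at (117,189) and (178,232). I'll zoom in on these.

```bash
cat > h.py <<'E'
import numpy as np, cv2
from workcell import bot
def cam(n):
    c=bot.camera_info(n); K=np.array([[c['fx'],0,c['cx']],[0,c['fy'],c['cy']],[0,0,1]])
    return K,np.array(c['rvec'],float),np.array(c['tvec'],float)
def proj(n,P):
    K,r,t=cam(n); return cv2.projectPoints(np.array(P,float).reshape(-1,3),r,t,K,None)[0].reshape(-1,2)
def ray(n,uv,z):
    K,r,t=cam(n);R=cv2.Rodrigues(r)[0];C=-R.T@t
    d=R.T@np.linalg.inv(K)@np.array([uv[0],uv[1],1.]); return C+d*(z-C[2])/d[2]
def crop(img,x0,y0,w,h,s,out,lines=None,n=None):
    c=cv2.cvtColor(img[y0:y0+h,x0:x0+w],cv2.COLOR_RGB2BGR); c=cv2.resize(c,None,fx=s,fy=s,interpolation=cv2.INTER_NEAREST)
    for P,col in (lines or []):
        uv=proj(n,P); q=((uv-[x0,y0]+.5)*s*16).astype(int)
        cv2.polylines(c,[q.astype(np.int32).reshape(-1,1,2)],False,col,1,cv2.LINE_AA,4)
    cv2.imwrite(out,c)
E
python3 - <<'E'
from h import *
t=cv2.cvtColor(cv2.imread('pics/top0.png'),cv2.COLOR_BGR2RGB);s=cv2.cvtColor(cv2.imread('pics/side0.png'),cv2.COLOR_BGR2RGB)
a=[(t,125,180,60,50),(t,185,155,80,80),(t,280,180,60,50)]
crop(t,130,150,200,90,4,'pics/t1.png')
crop(t,185,160,80,75,8,'pics/t2.png')
crop(s,190,165,130,150,4,'pics/s1.png')
for n in('top','side'):
    K,r,tt=cam(n);R=cv2.Rodrigues(r)[0];print(n,-R.T@tt)
for uv in[(147,204),(226,196),(307,204),(138,155),(178,232)]: print(uv,ray('top',uv,0.05))
E
```

```text
top [0.38194658 0.04457618 1.3706997 ]
side [0.55280291 1.1248711  0.56219338]
(147, 204) [0.49667931 0.36055385 0.05      ]
(226, 196) [0.51528062 0.12127211 0.05      ]
(307, 204) [ 0.4851036  -0.12339951  0.05      ]
(138, 155) [0.64808389 0.38910061 0.05      ]
(178, 232) [0.41019316 0.26704487 0.05      ]
```

View pics/t1.png

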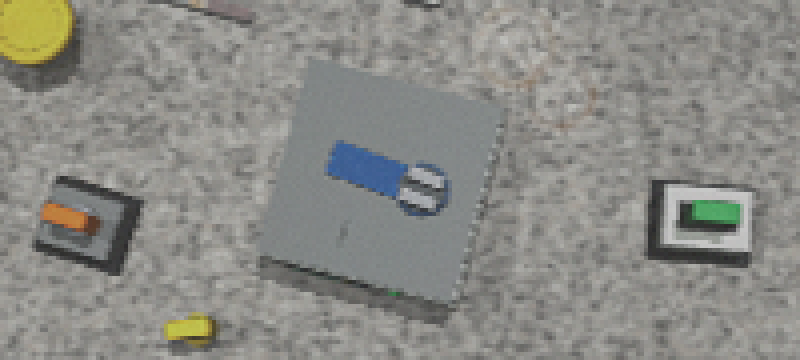

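View pics/t2.png

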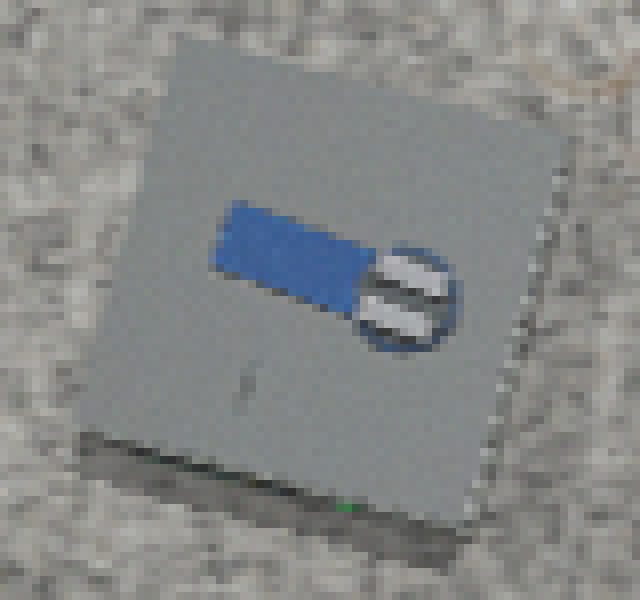

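View pics/s1.png

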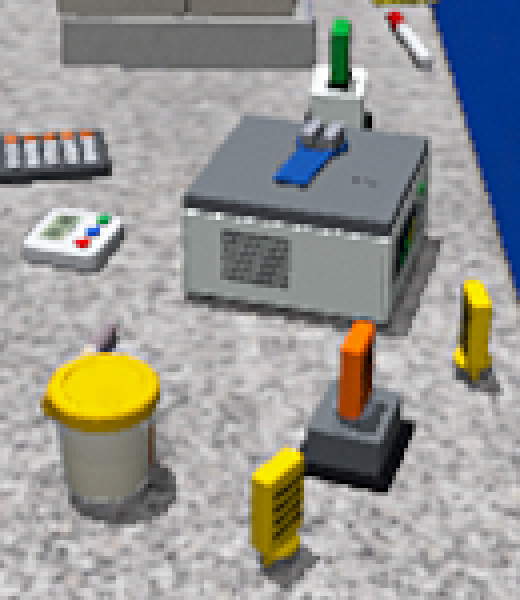

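```bash
cat > fit.py <<'E'
from h import *
from scipy.optimize import minimize
def soft(img,kind):
    f=img.astype(float);r,g,b=f[...,0],f[...,1],f[...,2]
    if kind=='orange': m=(r-b)
    if kind=='green': m=(g-np.maximum(r,b))
    if kind=='blue': m=(b-np.maximum(r,g))
    return m
def box(p,dx,dy,z0,z1):
    x,y,a=p; R=np.array([[np.cos(a),-np.sin(a)],[np.sin(a),np.cos(a)]])
    q=np.array([[sx*dx/2,sy*dy/2] for sx in(-1,1) for sy in(-1,1)])@R.T+[x,y]
    return np.vstack([np.c_[q,np.full(4,z)] for z in(z0,z1)])
S=8
def rend(n,P,roi):
    x0,y0,w,h=roi; uv=(proj(n,P)-[x0,y0]+.5)*S-.5
    m=np.zeros((h*S,w*S),np.uint8); hl=cv2.convexHull(uv.astype(np.float32))
    cv2.fillConvexPoly(m,np.round(hl*16).astype(np.int32),255,cv2.LINE_8,4)
    return cv2.resize(m,(w,h),interpolation=cv2.INTER_AREA)/255.
def fit(views,model,p0,step):
    # views: list (name,img,kind,roi)
    T=[]
    for n,img,k,roi in views:
        x0,y0,w,h=roi; m=soft(img,k)[y0:y0+h,x0:x0+w]; T.append(m)
    def cost(p):
        c=0
        for (n,_,_,roi),m in zip(views,T):
            r=rend(n,model(p),roi)
            A=np.c_[r.ravel(),np.ones(r.size)]; s,*_=np.linalg.lstsq(A,m.ravel(),rcond=None)
            c+=np.mean((A@s-m.ravel())**2)/m.var()
        return c
    best=None
    p=np.array(p0,float)
    for k in range(3):
        sim=np.vstack([p]+[p+np.eye(len(p))[i]*step[i]*(1 if k%2==0 else -.5) for i in range(len(p))])
        r=minimize(cost,p,method='Nelder-Mead',options=dict(initial_simplex=sim,xatol=1e-5,fatol=1e-7)); p=r.x
    return p,r.fun
E
cat > m1.py <<'E'
from fit import *
t=cv2.cvtColor(cv2.imread('pics/top0.png'),cv2.COLOR_BGR2RGB);s=cv2.cvtColor(cv2.imread('pics/side0.png'),cv2.COLOR_BGR2RGB)
np.set_printoptions(precision=4,suppress=True)
k=lambda p:box(p[:3],.014,.034,.034+(p[3] if len(p)>3 else 0),.084+(p[3] if len(p)>3 else 0))
vt=('top',t,'orange',(136,196,22,18)); vs=('side',s,'orange',(268,240,22,34))
for v in([vt],[vs],[vt,vs]): print('key',fit(v,k,[.49,.362,-.23],[.01,.01,.1]))
print('keyz',fit([vt,vs],k,[.49,.362,-.23,0],[.01,.01,.1,.005]))
k=lambda p:box(p[:3],.016,.036,.056+(p[3] if len(p)>3 else 0),.106+(p[3] if len(p)>3 else 0))
vt=('top',t,'green',(297,193,24,20)); vs=('side',s,'green',(266,166,16,26))
for v in([vt],[vs],[vt,vs]): print('plate',fit(v,k,[.485,-.12,0.0],[.01,.01,.1]))
def cov(p):
    # cover free rectangle part from 14+..72 mm along +y of screw
    x,y,a=p; d=np.array([-np.sin(a),np.cos(a)])
    c=np.array([x,y])+d*.045
    return box([c[0],c[1],a],.026,.054,.089,.090)
vt=('top',t,'blue',(208,180,22,22))
print('cover',fit([vt],cov,[.515,.10,-.23],[.01,.01,.1]))
E
python3 m1.py
```

```text
key (array([ 0.4953,  0.358 , -0.3294]), np.float64(0.16675663399182591))
key (array([ 0.4958,  0.3541, -0.1958]), np.float64(0.19576994406735237))
key (array([ 0.4952,  0.3569, -0.2817]), np.float64(0.43784221061302864))
keyz (array([ 0.4953,  0.3574, -0.2876,  0.0021]), np.float64(0.4075493230913404))
plate (array([ 0.4867, -0.1235, -0.0224]), np.float64(0.2670270785117905))
plate (array([ 0.4852, -0.1273, -0.0587]), np.float64(0.16005267240566898))Traceback (most recent call last):
  File "m1.py", line 10, in <module>
    for v in([vt],[vs],[vt,vs]): print('plate',fit(v,k,[.485,-.12,0.0],[.01,.01,.1]))
                                               ~~~^^^^^^^^^^^^^^^^^^^^^^^^^^^^^^^^^^
  File "fit.py", line 35, in fit
    r=minimize(cost,p,method='Nelder-Mead',options=dict(initial_simplex=sim,xatol=1e-5,fatol=1e-7)); p=r.x
    res = _minimize_neldermead(fun, x0, args, callback, bounds=bounds,
                               **options)
    fxr = func(xr)
    fx = function(np.copy(x), *(wrapper_args + args))
  File "fit.py", line 27, in cost
    r=rend(n,model(p),roi)
  File "fit.py", line 15, in rend
    x0,y0,w,h=roi; uv=(proj(n,P)-[x0,y0]+.5)*S-.5
                       ~~~~^^^^^
  File "h.py", line 7, in proj
    K,r,t=cam(n); return cv2.projectPoints(np.array(P,float).reshape(-1,3),r,t,K,None)[0].reshape(-1,2)
          ~~~^^^
  File "h.py", line 4, in cam
    c=bot.camera_info(n); K=np.array([[c['fx'],0,c['cx']],[0,c['fy'],c['cy']],[0,0,1]])
ValueError: time passes only in moves, steps and waits
```

```bash
cat > cams.py <<'E'
CAM={'side':(372.8758017717605,258.78894686638307,189.0050271006057,[-0.00581819,2.60692135,-1.73008307],[0.54111158,0.08662684,1.25963546]),
'top':(437.4309889790168,252.99286137735368,184.42199396539905,[2.1319203,-2.18358341,0.13900245],[0.0516822,0.54958352,1.31224037])}
E
python3 - <<'E'
s=open('h.py').read()
i=s.index('def cam');j=s.index('def proj')
s=s[:i]+"""from cams import CAM
def cam(n):
    f,cx,cy,r,t=CAM[n]; return np.array([[f,0,cx],[0,f,cy],[0,0,1]]),np.array(r),np.array(t)
"""+s[j:]
open('h.py','w').write(s)
s=open('fit.py').read()
s=s.replace("m=(r-b)","m=np.clip(((r-b)/(r+b+20)-.25)/.4,0,1)").replace("m=(g-np.maximum(r,b))","m=np.clip(((g-np.maximum(r,b))/(g+20)-.1)/.45,0,1)").replace("m=(b-np.maximum(r,g))","m=np.clip((b-np.maximum(r,g))/(b+20)/.35,0,1)")
open('fit.py','w').write(s)
E
python3 m1.py; python3 -c "
from workcell import bot
print(bot.observe()['clock'])"
```

```text
key (array([ 0.4952,  0.3576, -0.3363]), np.float64(0.3199002908093858))
key (array([ 0.4949,  0.3537, -0.214 ]), np.float64(0.07613039050412394))
key (array([ 0.495 ,  0.3553, -0.2324]), np.float64(0.46043470946675147))
keyz (array([ 0.495 ,  0.3557, -0.2396,  0.0011]), np.float64(0.45567545473722215))
plate (array([ 0.4867, -0.1235, -0.0218]), np.float64(0.28922116307351803))
plate (array([ 0.4851, -0.1261, -0.0514]), np.float64(0.06984308970321504))
plate (array([ 0.4853, -0.1237, -0.0587]), np.float64(0.4195664976686741))
cover (array([ 0.5077,  0.0916, -0.3738]), np.float64(0.01758022779942998))
0.1
```

```bash
cat > ov.py <<'E'
from fit import *
def edges(B):
    i=[0,1,3,2,0]; a=[B[j] for j in i]; b=[B[j+4] for j in i]
    return [a,b]+[[B[j],B[j+4]] for j in range(4)]
E
python3 - <<'E'
from ov import *
t=cv2.cvtColor(cv2.imread('pics/top0.png'),cv2.COLOR_BGR2RGB);s=cv2.cvtColor(cv2.imread('pics/side0.png'),cv2.COLOR_BGR2RGB)
K=[(e,(255,0,255)) for e in edges(box([.4952,.3576,-.26],.014,.034,.034,.084))+edges(box([.4952,.3576,-.26],.046,.056,0,.03))]
crop(t,125,180,50,45,12,'pics/a.png',K,'top'); crop(s,250,230,50,60,10,'pics/b.png',K,'side')
a=cv2.imread('pics/a.png');b=cv2.imread('pics/b.png');h=540;cv2.imwrite('pics/kk.png',np.hstack([a[:540],cv2.resize(b,None,fx=.9,fy=.9)])[:, :])
E
python3 -c "
import cv2
i=cv2.imread('pics/kk.png');print(i.shape);cv2.imwrite('pics/kk2.png',cv2.resize(i,(800,int(800*i.shape[0]/i.shape[1])),interpolation=cv2.INTER_AREA))"
```

```text
(540, 1050, 3)
```

View pics/kk2.png

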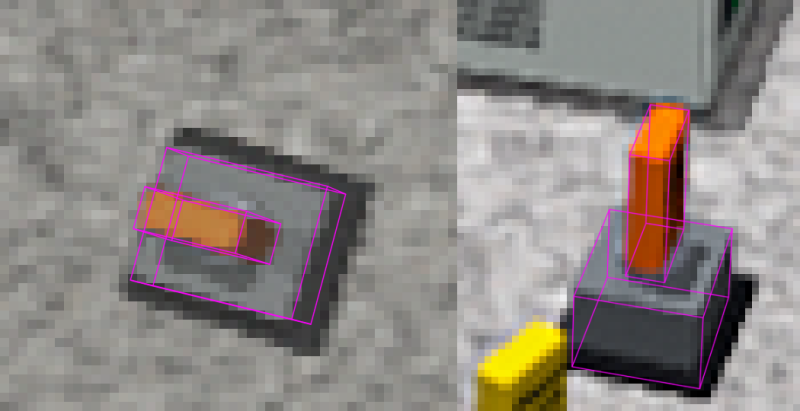

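```bash
sed -i 's/m=np.clip(((r-b).*/m=np.clip(((r-b)\/(r+b+5)-.08)\/.12,0,1)/; s/m=np.clip(((g-np.*/m=np.clip(((g-np.maximum(r,b))\/(g+5)-.08)\/.15,0,1)/' fit.py; python3 m1.py
python3 - <<'E'
from ov import *
t=cv2.cvtColor(cv2.imread('pics/top0.png'),cv2.COLOR_BGR2RGB);s=cv2.cvtColor(cv2.imread('pics/side0.png'),cv2.COLOR_BGR2RGB)
m=soft(t,'orange')[192:216,132:164]*255; n=soft(t,'green')[192:216,292:324]*255;o=soft(t,'blue')[178:202,208:240]*255
cv2.imwrite('pics/m.png',cv2.resize(np.hstack([m,n,o]).astype(np.uint8),None,fx=8,fy=8,interpolation=0))
K=[(e,(255,0,255)) for e in edges(box([.4853,-.1245,-.05],.016,.036,.056,.106))+edges(box([.4853,-.1245,-.05],.046,.066,0,.052))]
crop(t,285,180,45,45,9,'pics/a.png',K,'top'); crop(s,255,160,40,45,9,'pics/b.png',K,'side')
a=cv2.imread('pics/a.png');b=cv2.imread('pics/b.png');cv2.imwrite('pics/pp.png',np.hstack([a,b]))
E
```

```text
key (array([ 0.4952,  0.358 , -0.3175]), np.float64(0.0610502414678201))
key (array([ 0.4953,  0.3549, -0.2714]), np.float64(0.042486860776817535))
key (array([ 0.4954,  0.3576, -0.2892]), np.float64(0.1656179965176612))
keyz (array([ 0.4953,  0.3575, -0.2898,  0.0019]), np.float64(0.13078605788977526))
plate (array([ 0.4867, -0.122 , -0.0271]), np.float64(0.1868232995830589))
plate (array([ 0.4852, -0.1276, -0.0588]), np.float64(0.051891305067411464))
plate (array([ 0.4861, -0.1224, -0.0451]), np.float64(0.3193971075453654))
cover (array([ 0.5077,  0.0916, -0.3738]), np.float64(0.01758022779942998))
```

View pics/m.png

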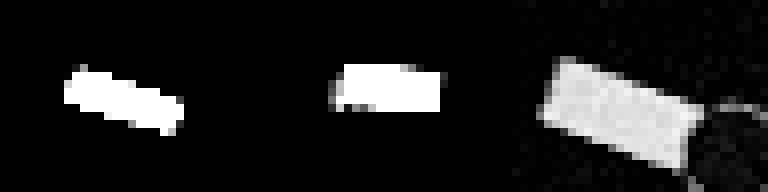

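View pics/pp.png

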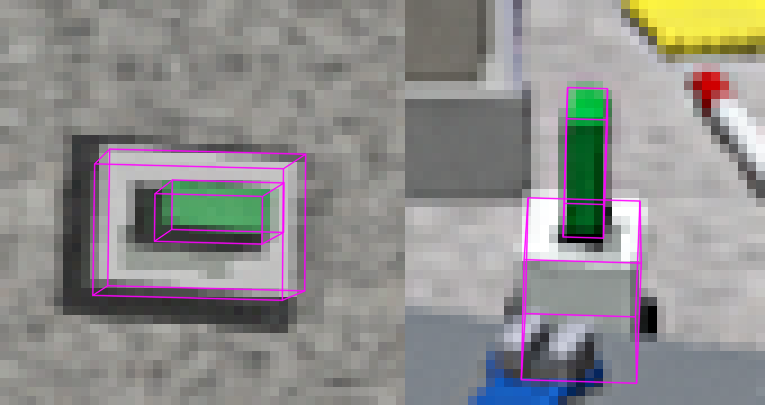

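```bash
python3 - <<'E'
from ov import *
t=cv2.cvtColor(cv2.imread('pics/top0.png'),cv2.COLOR_BGR2RGB);s=cv2.cvtColor(cv2.imread('pics/side0.png'),cv2.COLOR_BGR2RGB)
T=np.array([(178,38),(567,135),(465,522),(78,432)])/8.+[185-.5,160-.5]
np.set_printoptions(precision=4,suppress=True)
W=np.array([ray('top',uv,.085) for uv in T]);print(W, W.mean(0)); 
for i,j in((3,0),(2,1)): d=W[j]-W[i];print(np.linalg.norm(d),np.arctan2(d[1],d[0]))
for i,j in((2,3),(1,0)): d=W[j]-W[i];print(np.linalg.norm(d),np.arctan2(-d[0],d[1]))
Sx=proj('side',W);print((Sx-[190,165]+.5)*4)
c=W.mean(0)[:2];a=-.25
K=[(e,(255,0,255)) for e in edges(box([c[0],c[1],a],.154,.154,0,.085))]
crop(s,230,185,75,65,10,'pics/r1.png',K,'side')
crop(t,185,160,80,75,8,'pics/r2.png',K,'top')
E
```

```text
[[0.6081 0.175  0.085 ]
 [0.5682 0.0311 0.085 ]
 [0.426  0.072  0.085 ]
 [0.4623 0.2133 0.085 ]] [0.5162 0.1228 0.085 ]
0.15074022691185562 -0.2567758563459174
0.14794089955033907 -0.2798554370682829
0.1459456656758222 -0.2515345399484725
0.14937216803621334 -0.27065963387638453
[[185.4327 196.6614]
 [244.8606 116.2717]
 [427.3859 139.185 ]
 [394.5246 223.7084]]
```

View pics/r1.png

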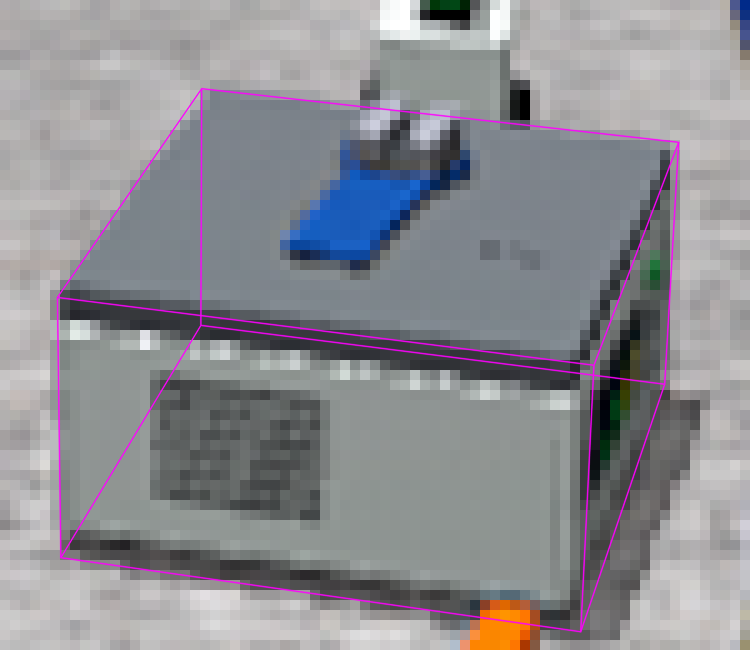

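View pics/r2.png

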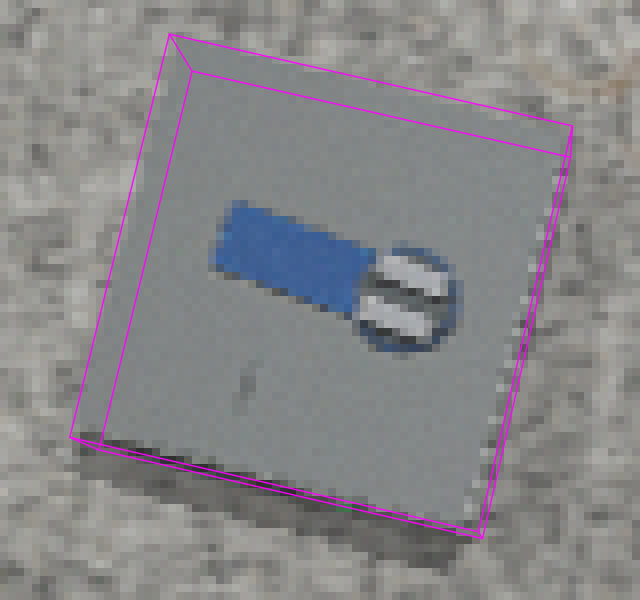

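The reader centre comes out near (0.516, 0.122) with yaw -0.26. The cover fit agrees with the screw position that predicts, about (0.508, 0.091), and puts the groove yaw near -0.36. The key is near (0.495, 0.356). I'll move above it.

```bash
cat > go.py <<'E'
# go.py x y z yaw : shift needed (tool axes, mm) from current measured pose
import sys
from h import *
o=bot.observe();p=np.array(o['position']);r,pt,a=o['tool_rot']
tx,ty,tz,ta=map(float,sys.argv[1:5])
from scipy.spatial.transform import Rotation as Ro
R=Ro.from_euler('xyz',[r,pt,a]).as_matrix()
d=R.T@(np.array([tx,ty,tz])-p)*1000
w=(a-ta+np.pi)%(2*np.pi)-np.pi
print('clock',o['clock'],'pos',p.round(4),'rot',np.round([r,pt,a],4),'q',np.round(o['qpos'],2),'F',np.round(o['force'],1),'w',round(o['grip_width'],4))
print('dx %.1f dy %.1f dz %.1f yaw %.3f'%(*d,w))
E
python3 go.py .4953 .3560 .16 -.285
```

```text
clock 0.1 pos [0.1869 0.5961 0.2308] rot [-1.5709e+00  1.1000e-03  1.2670e+00] q [-1.34  0.52 -0.04  1.6   0.02  1.02 -0.11] F [-0.4 -0.4 -0.4] w 0.0855
dx -136.8 dy 70.9 dz -366.1 yaw 1.552
```

```bash
python3 -m crank '[{"hand":0,"dx":-14,"dy":0,"dz":-37,"yaw":0.12},{"hand":0,"dx":-27,"dy":0,"dz":-73,"yaw":0.24},{"hand":0,"dx":-41,"dy":5,"dz":-110,"yaw":0.36},{"hand":0,"dx":-55,"dy":10,"dz":-147,"yaw":0.48},{"hand":0,"dx":-68,"dy":15,"dz":-183,"yaw":0.6},{"hand":0,"dx":-82,"dy":20,"dz":-220,"yaw":0.72},{"hand":0,"dx":-96,"dy":30,"dz":-256,"yaw":0.84},{"hand":0,"dx":-109,"dy":40,"dz":-293,"yaw":0.96},{"hand":0,"dx":-123,"dy":50,"dz":-329,"yaw":1.08},{"hand":0,"dx":-137,"dy":60,"dz":-366,"yaw":1.2},{"hand":0,"dx":-137,"dy":65,"dz":-366,"yaw":1.32},{"hand":0,"dx":-137,"dy":71,"dz":-366,"yaw":1.44}]'; python3 go.py .4953 .3560 .13 -.285
python3 - <<'E'
from h import *
t=bot.grab_frame('top');s=bot.grab_frame('side')
cv2.imwrite('pics/top1.png',t[...,::-1]);cv2.imwrite('pics/side1.png',s[...,::-1])
crop(s,230,140,100,150,4,'pics/b.png');crop(t,100,150,100,100,5,'pics/a.png')
E
```

```text
clock: 1.1
position: [0.4971, 0.3536, 0.1596]
tool_rot: [-1.572, -0.0, -0.183]
force: [-0.5, 1.8, 0.5]
grip_width: 0.085
clock 1.1 pos [0.4971 0.3536 0.1596] rot [-1.5719e+00 -4.0000e-04 -1.8340e-01] q [-0.95  0.61  0.35  1.72 -0.26  0.86 -0.67] F [-0.5  1.8  0.5] w 0.085
dx -2.3 dy 29.6 dz 2.1 yaw 0.102
```

View pics/b.png

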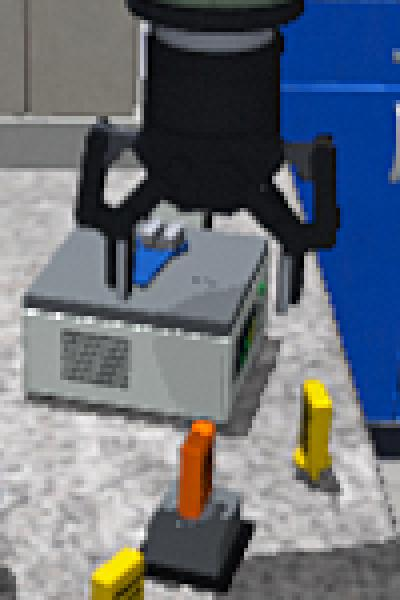

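View pics/top1.png

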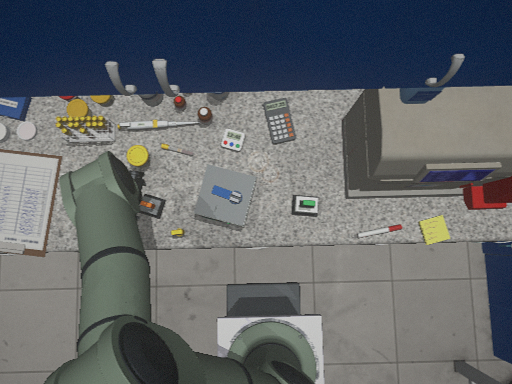

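```bash
python3 -m crank '[{"hand":0.3,"dx":-2.3,"dy":15,"dz":2.1,"yaw":0.1},{"hand":0.4,"dx":-2.3,"dy":35,"dz":2.1,"yaw":0.1},{"hand":0.4,"dx":-2.3,"dy":60,"dz":2.1,"yaw":0.1},{"hand":0.4,"dx":-2.3,"dy":85,"dz":2.1,"yaw":0.1},{"hand":0.4,"dx":-2.3,"dy":105,"dz":2.1,"yaw":0.1},{"hand":0.4,"dx":-2.3,"dy":116,"dz":2.1,"yaw":0.1},{"hand":0.4,"dx":-2.3,"dy":116,"dz":2.1,"yaw":0.1}]'; python3 go.py .4953 .3565 .043 -.285
python3 - <<'E'
from h import *
s=bot.grab_frame('side')
crop(s,230,180,100,110,5,'pics/b1.png')
E
```

```text
clock: 1.78
position: [0.4921, 0.3583, 0.0425]
tool_rot: [-1.573, 0.002, -0.269]
force: [-1.0, -0.6, 0.5]
grip_width: 0.0513
clock 1.7833 pos [0.4921 0.3583 0.0425] rot [-1.5731  0.0019 -0.2693] q [-0.93  0.77  0.3   1.78 -0.35  0.65 -0.7 ] F [-1.  -0.6  0.5] w 0.0513
dx 3.5 dy -0.5 dz -0.9 yaw 0.016
```

View pics/b1.png

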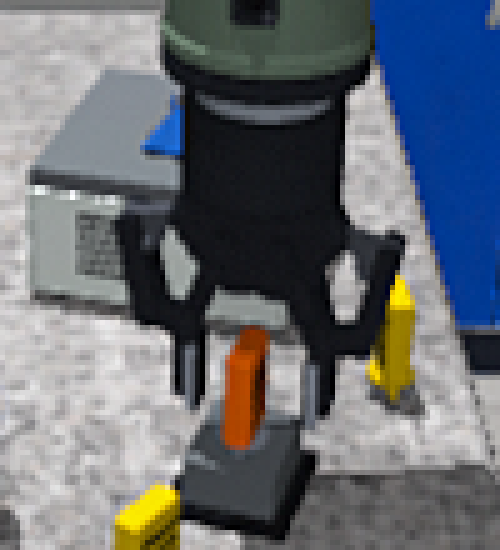

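```bash
python3 -m crank '[{"hand":0.4,"dx":0,"dy":0,"dz":0,"yaw":0},{"hand":0.4,"dx":0,"dy":0,"dz":0,"yaw":0}]'; python3 go.py .4953 .3565 .043 -.285
```

```text
clock: 2.0
position: [0.4939, 0.3591, 0.0457]
tool_rot: [-1.569, -0.001, -0.272]
force: [0.7, -0.2, -0.3]
grip_width: 0.0511
clock 2.0 pos [0.4939 0.3591 0.0457] rot [-1.5692e+00 -1.0000e-03 -2.7200e-01] q [-0.93  0.77  0.3   1.78 -0.35  0.65 -0.7 ] F [ 0.7 -0.2 -0.3] w 0.0511
dx 2.1 dy 2.7 dz -2.2 yaw 0.013
```

```bash
python3 -m crank '[{"hand":0.4,"dx":1.5,"dy":2,"dz":-2,"yaw":0.01},{"hand":0.9,"dx":1.5,"dy":2,"dz":-2,"yaw":0.01},{"hand":0.9,"dx":1.5,"dy":2,"dz":-2,"yaw":0.01},{"hand":0.9,"dx":1.5,"dy":2,"dz":-2,"yaw":0.01},{"hand":0.9,"dx":1.5,"dy":2,"dz":-2,"yaw":0.01},{"hand":0.9,"dx":1.5,"dy":2,"dz":-2,"yaw":0.01},{"hand":0.9,"dx":1.5,"dy":2,"dz":-2,"yaw":0.01}]' 80; python3 go.py .4953 .3565 .043 -.285
```

```text
clock: 2.58
position: [0.4943, 0.3564, 0.0427]
tool_rot: [-1.57, -0.0, -0.283]
force: [-0.7, -0.8, 5.2]
grip_width: 0.013
clock 2.5833 pos [0.4943 0.3564 0.0427] rot [-1.5705e+00 -1.0000e-04 -2.8290e-01] q [-0.92  0.77  0.3   1.78 -0.35  0.64 -0.7 ] F [-0.7 -0.8  5.2] w 0.013
dx 0.9 dy -0.3 dz 0.4 yaw 0.002
```

```bash
python3 -m crank '[{"hand":0.9,"dx":0,"dy":-10,"dz":0,"yaw":0},{"hand":0.9,"dx":0,"dy":-25,"dz":0,"yaw":0},{"hand":0.9,"dx":0,"dy":-50,"dz":0,"yaw":0},{"hand":0.9,"dx":0,"dy":-80,"dz":0,"yaw":0},{"hand":0.9,"dx":0,"dy":-110,"dz":0,"yaw":0},{"hand":0.9,"dx":0,"dy":-130,"dz":0,"yaw":0},{"hand":0.9,"dx":0,"dy":-130,"dz":0,"yaw":0},{"hand":0.9,"dx":0,"dy":-130,"dz":0,"yaw":0}]'; python3 go.py .5077 .0914 .172 -.365
python3 - <<'E'
from h import *
s=bot.grab_frame('side')
crop(s,230,140,100,130,5,'pics/b2.png')
E
```

```text
clock: 3.25
position: [0.4945, 0.3567, 0.1738]
tool_rot: [-1.569, -0.001, -0.283]
force: [-0.7, -0.1, -1.1]
grip_width: 0.013
clock 3.25 pos [0.4945 0.3567 0.1738] rot [-1.5688e+00 -1.0000e-03 -2.8280e-01] q [-0.98  0.59  0.39  1.71 -0.28  0.89 -0.76] F [-0.7 -0.1 -1.1] w 0.013
dx 86.7 dy 1.3 dz -251.1 yaw 0.082
```

View pics/b2.png

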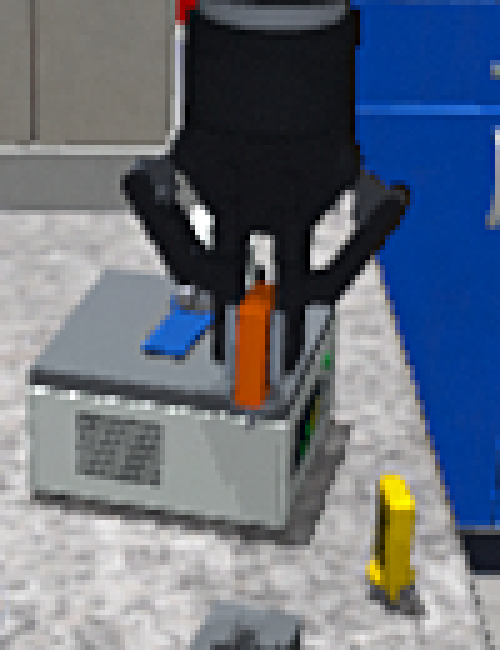

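```bash
python3 - <<'E'
from ov import *
t=cv2.imread('pics/top0.png')[...,::-1];s=cv2.imread('pics/side0.png')[...,::-1]
q=[.4943,.3564,-.283]
K=[(e,(255,0,255)) for e in edges(box(q,.014,.034,.034,.084))]+[(e,(0,255,255)) for e in edges(box(q,.062,.072,0,.005))]
crop(t,125,180,50,45,9,'pics/a.png',K,'top'); crop(s,258,240,36,45,9,'pics/b.png',K,'side')
a=cv2.imread('pics/a.png');b=cv2.imread('pics/b.png');cv2.imwrite('pics/kk3.png',np.hstack([a,b]))
E
```

```text
(no output)
```

View pics/kk3.png

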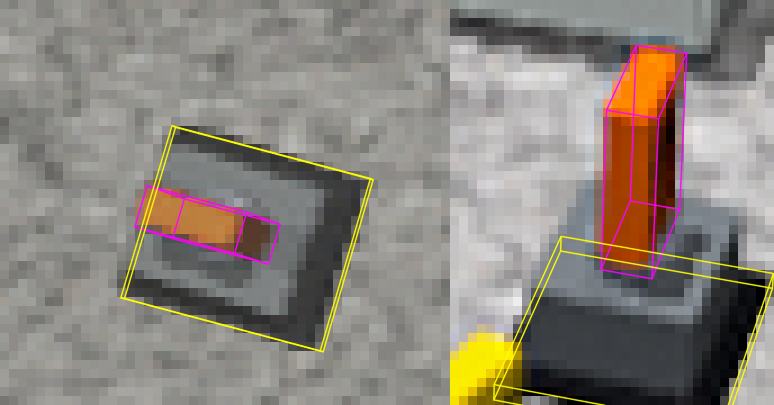

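```bash
python3 -m crank '[{"hand":0.9,"dx":8,"dy":0,"dz":-24,"yaw":0.08},{"hand":0.9,"dx":20,"dy":0,"dz":-58,"yaw":0.08},{"hand":0.9,"dx":32,"dy":0,"dz":-92,"yaw":0.08},{"hand":0.9,"dx":44,"dy":0,"dz":-127,"yaw":0.08},{"hand":0.9,"dx":56,"dy":0,"dz":-162,"yaw":0.08},{"hand":0.9,"dx":68,"dy":0,"dz":-197,"yaw":0.08},{"hand":0.9,"dx":78,"dy":0,"dz":-226,"yaw":0.08},{"hand":0.9,"dx":84,"dy":0,"dz":-245,"yaw":0.08},{"hand":0.9,"dx":86,"dy":0,"dz":-251,"yaw":0.08},{"hand":0.9,"dx":86,"dy":0,"dz":-251,"yaw":0.08},{"hand":0.9,"dx":86,"dy":0,"dz":-251,"yaw":0.08}]'; python3 go.py .507 .0914 .132 -.365
python3 - <<'E'
from h import *
s=bot.grab_frame('side');t=bot.grab_frame('top')
cv2.imwrite('pics/side3.png',s[...,::-1])
crop(s,220,140,100,110,6,'pics/b3.png')
crop(t,190,150,80,80,5,'pics/t3.png')
E
```

```text
clock: 4.22
position: [0.5065, 0.0919, 0.1718]
tool_rot: [-1.571, 0.001, -0.363]
force: [-0.4, 1.1, -1.6]
grip_width: 0.0128
clock 4.2167 pos [0.5065 0.0919 0.1718] rot [-1.5712e+00  9.0000e-04 -3.6290e-01] q [-0.61  0.46  0.43  1.96 -0.27  0.77 -0.4 ] F [-0.4  1.1 -1.6] w 0.0128
dx 0.7 dy 39.8 dz -0.3 yaw 0.002
```

View pics/b3.png

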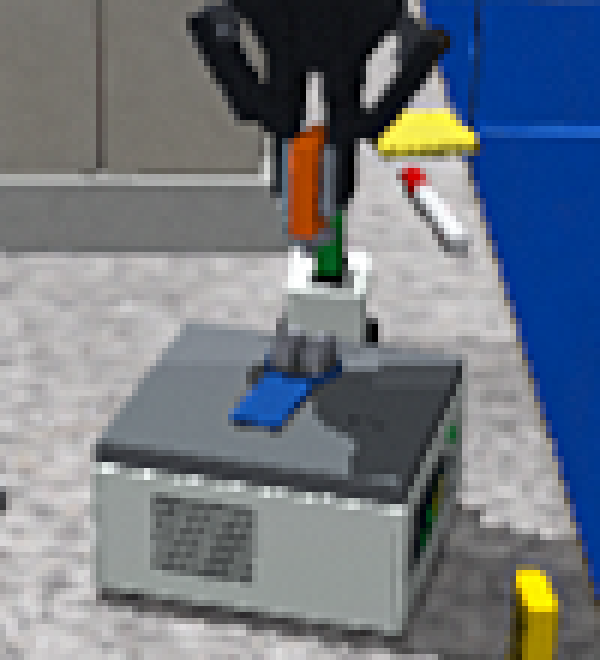

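View pics/t3.png

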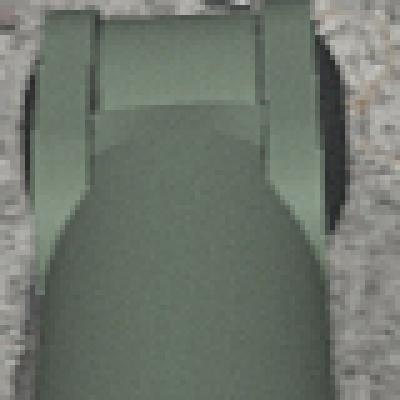

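```bash
cat > keyov.py <<'E'
from ov import *
import sys
def keyboxes(p,a):
    z=p[2]-.0227
    return edges(box([p[0],p[1],a],.014,.034,z+.014,z+.064))+edges(box([p[0],p[1],a],.004,.020,z,z+.010))
def screw(q):
    c,s=np.cos(q[2]),np.sin(q[2]);ex=np.array([c,s])
    o=[]
    for sg in(-1,1):
        cc=np.array(q[:2])+ex*sg*(.0035+.005); o+=edges(box([cc[0],cc[1],q[2]],.010,.028,.092,.102))
    return o
E
python3 - <<'E'
from keyov import *
s=cv2.imread('pics/side3.png')[...,::-1]
K=[(e,(255,0,255)) for e in keyboxes([.5065,.0919,.1718],-.363)]+[(e,(0,255,255)) for e in screw([.507,.0914,-.365])]
crop(s,250,155,45,62,10,'pics/b.png',K,'side')
t=cv2.imread('pics/top0.png')[...,::-1]
crop(t,205,175,45,40,8,'pics/a.png',[(e,(0,0,255)) for e in screw([.507,.0914,-.365])],'top')
a=cv2.imread('pics/a.png');b=cv2.imread('pics/b.png')[:600];a=np.vstack([a,np.zeros((600-a.shape[0],a.shape[1],3),np.uint8)])
cv2.imwrite('pics/c3.png',np.hstack([b,a])[:,:800])
E
```

```text
(no output)
```

View pics/c3.png

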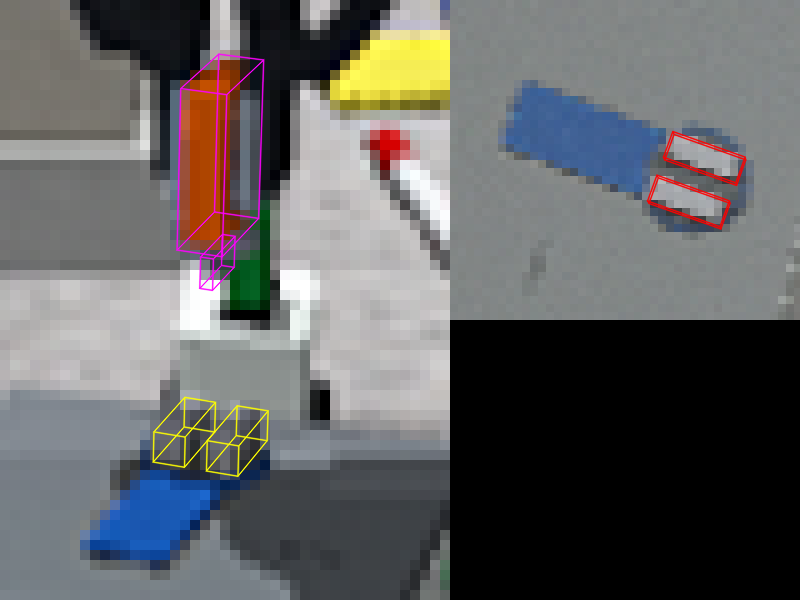

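```bash
python3 -m crank '[{"hand":0.9,"dx":0,"dy":15,"dz":0,"yaw":0},{"hand":0.9,"dx":0,"dy":32,"dz":0,"yaw":0},{"hand":0.9,"dx":0,"dy":42,"dz":0,"yaw":0},{"hand":0.9,"dx":0,"dy":46,"dz":0,"yaw":0},{"hand":0.9,"dx":0,"dy":50,"dz":0,"yaw":0},{"hand":0.9,"dx":0,"dy":51,"dz":0,"yaw":0},{"hand":0.9,"dx":0,"dy":51,"dz":0,"yaw":0}]'; python3 go.py .507 .0914 .1147 -.365
python3 - <<'E'
from h import *
s=bot.grab_frame('side')
cv2.imwrite('pics/side4.png',s[...,::-1])
crop(s,250,155,50,60,10,'pics/b4.png')
E
```

```text
clock: 4.9
position: [0.5068, 0.0914, 0.1215]
tool_rot: [-1.571, -0.0, -0.363]
force: [-0.0, -0.7, -1.8]
grip_width: 0.0129
clock 4.9 pos [0.5068 0.0914 0.1215] rot [-1.5707e+00 -1.0000e-04 -3.6290e-01] q [-0.58  0.54  0.38  2.   -0.32  0.66 -0.35] F [-0.  -0.7 -1.8] w 0.0129
dx 0.1 dy 6.8 dz 0.1 yaw 0.002
```

View pics/b4.png

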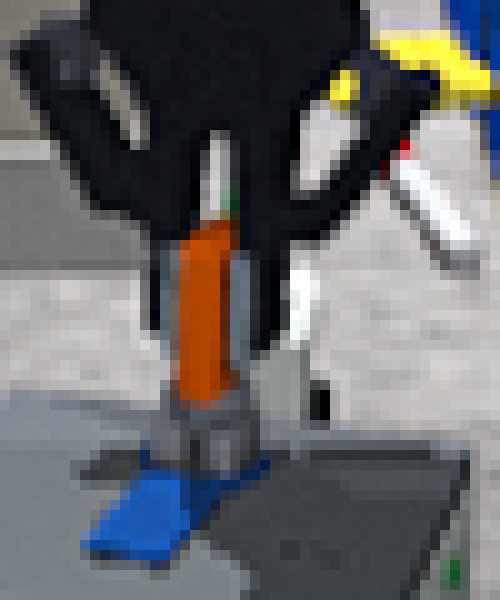

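```bash
python3 -m crank '[{"hand":0.9,"dx":0,"dy":2,"dz":0,"yaw":0},{"hand":0.9,"dx":0,"dy":4,"dz":0,"yaw":0},{"hand":0.9,"dx":0,"dy":5.5,"dz":0,"yaw":0},{"hand":0.9,"dx":0,"dy":6,"dz":0,"yaw":0},{"hand":0.9,"dx":0,"dy":6,"dz":0,"yaw":0}]'; python3 go.py .507 .0914 .1147 -.365
```

```text
clock: 5.37
position: [0.5067, 0.0912, 0.1152]
tool_rot: [-1.571, -0.0, -0.363]
force: [1.4, -0.5, -2.4]
grip_width: 0.0132
clock 5.3667 pos [0.5067 0.0912 0.1152] rot [-1.5708 -0.     -0.3631] q [-0.57  0.55  0.38  2.   -0.32  0.65 -0.35] F [ 1.4 -0.5 -2.4] w 0.0132
dx 0.2 dy 0.5 dz 0.3 yaw 0.002
```

```bash
python3 -m crank '[{"hand":0.9,"dx":0,"dy":0,"dz":0,"yaw":0.1},{"hand":0.9,"dx":0,"dy":0,"dz":0,"yaw":0.2},{"hand":0.9,"dx":0,"dy":0,"dz":0,"yaw":0.3},{"hand":0.9,"dx":0,"dy":0,"dz":0,"yaw":0.4},{"hand":0.9,"dx":0,"dy":0,"dz":0,"yaw":0.5},{"hand":0.9,"dx":0,"dy":0,"dz":0,"yaw":0.6},{"hand":0.9,"dx":0,"dy":0,"dz":0,"yaw":0.6},{"hand":0.9,"dx":0,"dy":0,"dz":0,"yaw":0.6}]'; python3 - <<'E'
from h import *
o=bot.observe();print(o['moment'],o['qpos'].round(2))
s=bot.grab_frame('side')
crop(s,250,155,50,60,10,'pics/b5.png')
E
```

```text
clock: 6.03
position: [0.5068, 0.0913, 0.1153]
tool_rot: [-1.571, -0.0, -0.96]
force: [1.5, -1.1, 0.8]
grip_width: 0.013
[-0.29629854 -0.30026351  0.00647884] [-0.69  0.59  0.54  2.01 -0.48  0.67 -0.8 ]
```

View pics/b5.png

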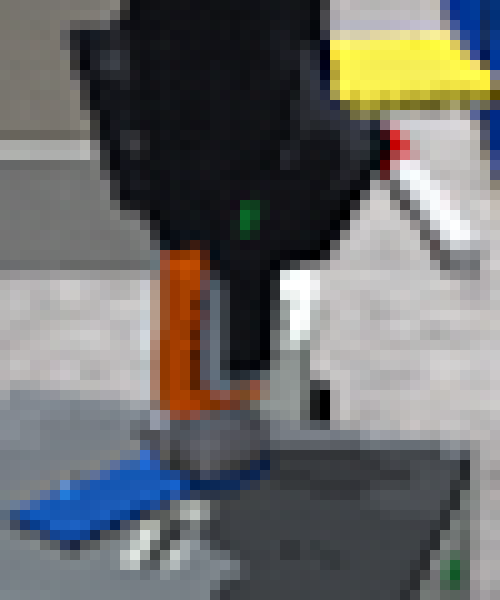

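The cover is following the screw and the slot is starting to show. I'll keep turning.

```bash
python3 -m crank '[{"hand":0.9,"dx":0,"dy":0,"dz":0,"yaw":0.1},{"hand":0.9,"dx":0,"dy":0,"dz":0,"yaw":0.2},{"hand":0.9,"dx":0,"dy":0,"dz":0,"yaw":0.3},{"hand":0.9,"dx":0,"dy":0,"dz":0,"yaw":0.4},{"hand":0.9,"dx":0,"dy":0,"dz":0,"yaw":0.5},{"hand":0.9,"dx":0,"dy":0,"dz":0,"yaw":0.6},{"hand":0.9,"dx":0,"dy":0,"dz":0,"yaw":0.7},{"hand":0.9,"dx":0,"dy":0,"dz":0,"yaw":0.8},{"hand":0.9,"dx":0,"dy":0,"dz":0,"yaw":0.8}]'; python3 - <<'E'
from h import *
o=bot.observe();print(o['moment'],o['qpos'].round(2))
s=bot.grab_frame('side')
crop(s,240,155,60,60,10,'pics/b6.png')
E
```

```text
clock: 6.83
position: [0.5065, 0.0926, 0.1151]
tool_rot: [-1.572, 0.001, -1.766]
force: [0.5, 7.6, 0.7]
grip_width: 0.0132
[1.65203343 0.02057291 0.0903254 ] [-0.83  0.66  0.76  2.01 -0.68  0.74 -1.41]
```

View pics/b6.png

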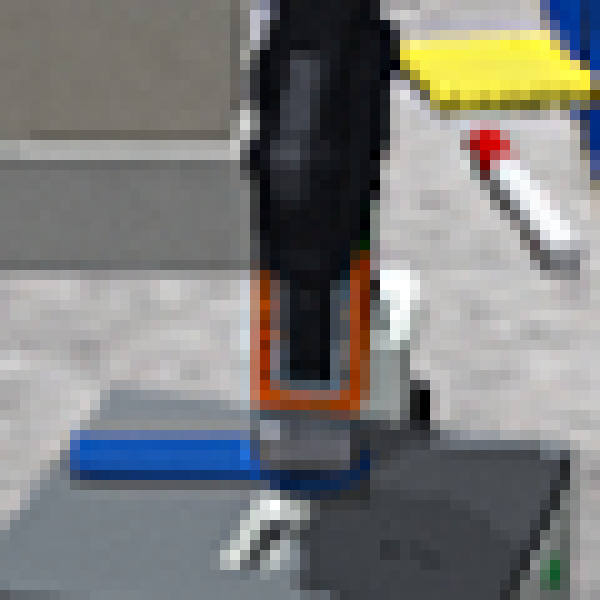

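```bash
python3 -m crank '[{"hand":0.9,"dx":-0.8,"dy":0,"dz":0,"yaw":0.04},{"hand":0.9,"dx":-0.8,"dy":0,"dz":0,"yaw":0.08},{"hand":0.9,"dx":-0.8,"dy":0,"dz":0,"yaw":0.12},{"hand":0.9,"dx":-0.8,"dy":0,"dz":0,"yaw":0.12}]'; python3 -c "
from workcell import bot
o=bot.observe();print(o['moment'],o['force'],o['tool_rot'])"
```

```text
clock: 7.22
position: [0.5066, 0.0929, 0.1152]
tool_rot: [-1.572, 0.001, -1.882]
force: [-1.5, 5.8, 0.3]
grip_width: 0.0129
[1.42870133 0.14228799 0.05433567] [-1.47425553  5.83870432  0.3173246 ] [-1.57198330e+00  8.60211252e-04 -1.88155560e+00]
```

```bash
python3 -m crank '[{"hand":0.9,"dx":0,"dy":0,"dz":0,"yaw":0.03},{"hand":0.9,"dx":0,"dy":0,"dz":0,"yaw":0.06},{"hand":0.9,"dx":0,"dy":0,"dz":0,"yaw":0.06}]'; python3 -c "
from workcell import bot
o=bot.observe();print(o['moment'],o['force'],o['tool_rot'])"
python3 -m crank '[{"hand":0.9,"dx":0,"dy":0,"dz":0,"yaw":0.03},{"hand":0.9,"dx":0,"dy":0,"dz":0,"yaw":0.06},{"hand":0.9,"dx":0,"dy":0,"dz":0,"yaw":0.06}]'; python3 - <<'E'
from h import *
o=bot.observe();print(o['moment'],o['force'],o['tool_rot'])
s=bot.grab_frame('side')
cv2.imwrite('pics/side7.png',s[...,::-1])
crop(s,240,155,60,60,10,'pics/b7.png')
E
```

```text
clock: 7.47
position: [0.5066, 0.093, 0.1152]
tool_rot: [-1.572, 0.001, -1.941]
force: [0.3, 5.6, -0.5]
grip_width: 0.0128
[1.51877542 0.12535932 0.04021217] [ 0.32518571  5.60174466 -0.53429463] [-1.57204545e+00  9.19490567e-04 -1.94052112e+00]
clock: 7.72
position: [0.5067, 0.0931, 0.1152]
tool_rot: [-1.572, 0.001, -2.0]
force: [-1.2, 7.2, 0.0]
grip_width: 0.0126
[1.7703392  0.01535564 0.14766194] [-1.24866926  7.23840601  0.01837056] [-1.57212384e+00  1.06968391e-03 -2.00027259e+00]
```

View pics/b7.png

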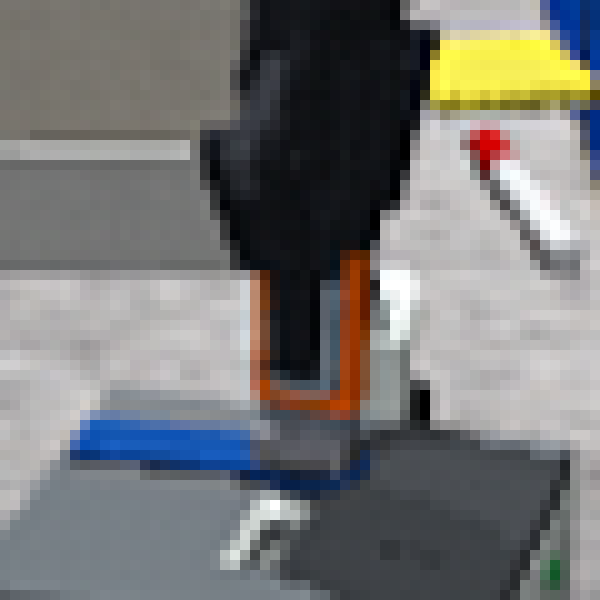

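```bash
python3 -m crank '[{"hand":0.9,"dx":0,"dy":0,"dz":0,"yaw":0.03},{"hand":0.9,"dx":0,"dy":0,"dz":0,"yaw":0.05},{"hand":0.9,"dx":0,"dy":0,"dz":0,"yaw":0.05}]'; python3 - <<'E'
from h import *
o=bot.observe();print(o['moment'],o['force'],o['tool_rot'])
s=bot.grab_frame('side')
cv2.imwrite('pics/side8.png',s[...,::-1])
a=cv2.imread('pics/side7.png').astype(int)[180:215,240:300];b=s[180:215,240:300,::-1].astype(int)
print(abs(a-b).max(2)[15:27,5:25])
E
```

```text
clock: 8.02
position: [0.5067, 0.0932, 0.1152]
tool_rot: [-1.572, 0.001, -2.049]
force: [0.9, 8.5, -0.1]
grip_width: 0.0133
[ 1.77033879 -0.18764109  0.41944524] [ 0.85318423  8.46591814 -0.06224186] [-1.57219134e+00  1.03289039e-03 -2.04927954e+00]
[[ 1  1  1  2  2  2  2  3  2  1  1  2  1  3  1  1  1  1  3  1]
 [ 2  2  1  1  1  1  0  1  1  1  0  1  1  2  1  3  2  1  2  1]
 [ 1  1  2  1  1  1  2  2  1  2  0  1  1  3 22  9  2  9  3  2]
 [ 1  1  3  3  2  2  3  1  3  2  2  1  1  2 28 11  3 19  8  1]
 [ 0  4  2  2  2  2  1  2  2  1  3  2  1  2  2  3  4  1  2  3]
 [ 1  4  3  4  2  3  5  3  2  8  1  1  3  2  1  2  9  2  2 15]
 [ 7  3  3  2  1  2  2  4  1 10  3  2  3  4  1  2 13  8  3 18]
 [ 7  5  1  3  1  1  1  1  3  1  1  1  1  2  2  1  2  1 12  5]
 [ 1  2  2  1  2  2  1  1  1  2  1  2  2  1  3  1  1  1  6  2]
 [ 4  2  1  2  1  2  1  2  1  1  1  1  1  2  1  1  2  2  2  1]
 [ 1  1  3  2  2  0  1  1  2  2  2  1  1  2  1  3  2  1  1  2]
 [ 2  2  1  2  1  2  2  2  2  2  2  2  1  1  2  1  2  1  2  0]]
```

The wrist moment rose to 0.42 N m while the cover stayed still, so it is at the stop. I'll ease off and lift.

```bash
python3 -m crank '[{"hand":0.9,"dx":-0.5,"dy":0,"dz":-0.3,"yaw":-0.06},{"hand":0.9,"dx":-0.9,"dy":0,"dz":-0.5,"yaw":-0.13},{"hand":0.9,"dx":-0.9,"dy":0,"dz":-0.5,"yaw":-0.15},{"hand":0.9,"dx":-0.9,"dy":0,"dz":-0.5,"yaw":-0.15}]'; python3 -c "
from workcell import bot
o=bot.observe();print(o['moment'],o['force'],o['tool_rot'])"
```

```text
clock: 8.4
position: [0.5068, 0.0929, 0.1153]
tool_rot: [-1.571, 0.0, -1.901]
force: [-0.0, -0.2, -1.2]
grip_width: 0.013
[-0.0215698  -0.02500601 -0.02676986] [-0.04280139 -0.24806163 -1.15546208] [-1.57110326e+00  3.07595629e-04 -1.90115245e+00]
```

```bash
python3 -m crank '[{"hand":0.9,"dx":0,"dy":-5,"dz":0,"yaw":0},{"hand":0.9,"dx":0,"dy":-15,"dz":0,"yaw":0},{"hand":0.9,"dx":0,"dy":-35,"dz":0,"yaw":0},{"hand":0.9,"dx":0,"dy":-60,"dz":0,"yaw":0},{"hand":0.9,"dx":0,"dy":-75,"dz":0,"yaw":0},{"hand":0.9,"dx":0,"dy":-75,"dz":0,"yaw":0},{"hand":0.9,"dx":0,"dy":-75,"dz":0,"yaw":0}]'; python3 go.py .4943 .3564 .173 -.283
python3 - <<'E'
from h import *
s=bot.grab_frame('side')
crop(s,220,130,80,100,6,'pics/b9.png')
E
```

```text
clock: 8.98
position: [0.5071, 0.0933, 0.1912]
tool_rot: [-1.57, 0.001, -1.903]
force: [-0.4, -0.1, -1.6]
grip_width: 0.013
clock 8.9833 pos [0.5071 0.0933 0.1912] rot [-1.5699e+00  1.1000e-03 -1.9032e+00] q [-0.94  0.58  0.93  1.96 -0.59  0.9  -1.61] F [-0.4 -0.1 -1.6] w 0.013
dx -244.5 dy 18.4 dz -97.9 yaw -1.620
```

View pics/b9.png

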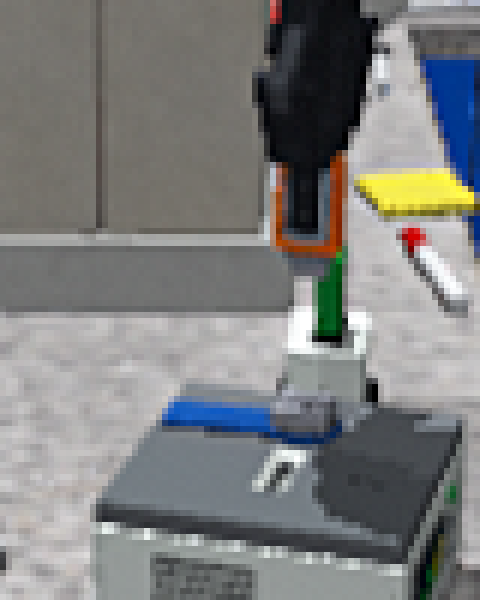

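```bash
python3 -m crank '[{"hand":0.9,"dx":-10,"dy":0,"dz":-4,"yaw":-0.12},{"hand":0.9,"dx":-30,"dy":0,"dz":-12,"yaw":-0.24},{"hand":0.9,"dx":-54,"dy":0,"dz":-22,"yaw":-0.36},{"hand":0.9,"dx":-80,"dy":0,"dz":-32,"yaw":-0.48},{"hand":0.9,"dx":-106,"dy":0,"dz":-42,"yaw":-0.6},{"hand":0.9,"dx":-132,"dy":0,"dz":-53,"yaw":-0.72},{"hand":0.9,"dx":-158,"dy":0,"dz":-63,"yaw":-0.84},{"hand":0.9,"dx":-184,"dy":0,"dz":-74,"yaw":-0.96},{"hand":0.9,"dx":-208,"dy":5,"dz":-83,"yaw":-1.08},{"hand":0.9,"dx":-228,"dy":10,"dz":-91,"yaw":-1.2},{"hand":0.9,"dx":-240,"dy":15,"dz":-96,"yaw":-1.32},{"hand":0.9,"dx":-244.5,"dy":18,"dz":-98,"yaw":-1.44}]'
python3 -m crank '[{"hand":0.9,"dx":0,"dy":0,"dz":0,"yaw":-0.1},{"hand":0.9,"dx":0,"dy":0,"dz":0,"yaw":-0.18},{"hand":0.9,"dx":0,"dy":0,"dz":0,"yaw":-0.18},{"hand":0.9,"dx":0,"dy":0,"dz":0,"yaw":-0.18}]'
python3 go.py .4943 .3564 .0427 -.283
```

```text
clock: 10.03
position: [0.4927, 0.3583, 0.1705]
tool_rot: [-1.572, 0.001, -0.455]
force: [0.2, -0.3, -1.1]
grip_width: 0.0129
clock: 10.37
position: [0.4938, 0.3557, 0.1716]
tool_rot: [-1.572, 0.001, -0.286]
force: [1.1, -0.2, -1.3]
grip_width: 0.0131
clock 10.3667 pos [0.4938 0.3557 0.1716] rot [-1.5717e+00  8.0000e-04 -2.8640e-01] q [-1.02  0.61  0.45  1.72 -0.32  0.89 -0.72] F [ 1.1 -0.2 -1.3] w 0.0131
dx 0.4 dy 128.9 dz 1.0 yaw -0.003
```

```bash
python3 -m crank '[{"hand":0.9,"dx":0.4,"dy":20,"dz":0.9,"yaw":0},{"hand":0.9,"dx":0.4,"dy":50,"dz":0.9,"yaw":0},{"hand":0.9,"dx":0.4,"dy":80,"dz":0.9,"yaw":0},{"hand":0.9,"dx":0.4,"dy":103,"dz":0.9,"yaw":0},{"hand":0.9,"dx":0.4,"dy":113,"dz":0.9,"yaw":0},{"hand":0.9,"dx":0.4,"dy":118,"dz":0.9,"yaw":0},{"hand":0.9,"dx":0.4,"dy":118,"dz":0.9,"yaw":0}]'
python3 go.py .4943 .3564 .0427 -.283
python3 - <<'E'
from h import *
s=bot.grab_frame('side')
crop(s,230,190,90,100,6,'pics/b10.png')
E
```

```text
clock: 10.95
position: [0.4946, 0.3566, 0.0539]
tool_rot: [-1.572, 0.0, -0.285]
force: [-0.4, -0.8, -0.1]
grip_width: 0.0131
clock 10.95 pos [0.4946 0.3566 0.0539] rot [-1.5717e+00  2.0000e-04 -2.8460e-01] q [-0.96  0.77  0.36  1.78 -0.41  0.67 -0.66] F [-0.4 -0.8 -0.1] w 0.0131
dx -0.2 dy 11.2 dz -0.3 yaw -0.002
```

View pics/b10.png

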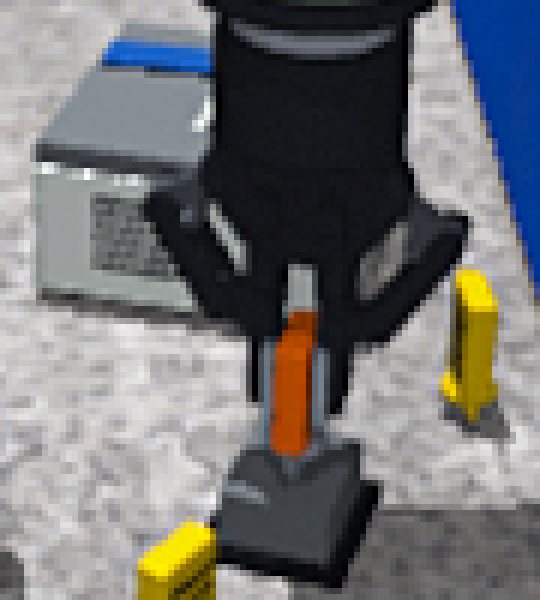

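```bash
python3 -m crank '[{"hand":0.9,"dx":0,"dy":3,"dz":0,"yaw":0},{"hand":0.9,"dx":0,"dy":6,"dz":0,"yaw":0},{"hand":0.9,"dx":0,"dy":9,"dz":0,"yaw":0},{"hand":0.9,"dx":0,"dy":11,"dz":0,"yaw":0},{"hand":0.9,"dx":0,"dy":12,"dz":0,"yaw":0},{"hand":0.9,"dx":0,"dy":12,"dz":0,"yaw":0}]'
python3 go.py .4943 .3564 .0427 -.283
```

```text
clock: 11.5
position: [0.4946, 0.357, 0.0427]
tool_rot: [-1.571, 0.0, -0.283]
force: [-2.8, -1.1, 5.4]
grip_width: 0.0133
clock 11.5 pos [0.4946 0.357  0.0427] rot [-1.5705e+00  2.0000e-04 -2.8310e-01] q [-0.96  0.78  0.35  1.78 -0.41  0.65 -0.65] F [-2.8 -1.1  5.4] w 0.0133
dx -0.1 dy -0.0 dz -0.6 yaw -0.000
```

```bash
python3 -m crank '[{"hand":0.4,"dx":0,"dy":0,"dz":0,"yaw":0},{"hand":0.4,"dx":0,"dy":0,"dz":0,"yaw":0},{"hand":0.4,"dx":0,"dy":0,"dz":0,"yaw":0},{"hand":0.4,"dx":0,"dy":-5,"dz":0,"yaw":0},{"hand":0.4,"dx":0,"dy":-30,"dz":0,"yaw":0},{"hand":0.4,"dx":0,"dy":-65,"dz":0,"yaw":0},{"hand":0.4,"dx":0,"dy":-100,"dz":0,"yaw":0},{"hand":0.4,"dx":0,"dy":-130,"dz":0,"yaw":0},{"hand":0.4,"dx":0,"dy":-150,"dz":0,"yaw":0},{"hand":0.4,"dx":0,"dy":-150,"dz":0,"yaw":0}]'
python3 go.py .4855 -.1265 .20 -.04
python3 - <<'E'
from h import *
s=bot.grab_frame('side')
crop(s,230,190,90,100,6,'pics/b11.png')
E
```

```text
clock: 12.33
position: [0.4962, 0.3577, 0.1969]
tool_rot: [-1.566, -0.003, -0.283]
force: [0.2, 0.4, 0.2]
grip_width: 0.0514
clock 12.3333 pos [0.4962 0.3577 0.1969] rot [-1.5656 -0.0032 -0.2833] q [-1.03  0.58  0.47  1.7  -0.31  0.93 -0.73] F [0.2 0.4 0.2] w 0.0514
dx 125.1 dy -5.1 dz -467.9 yaw -0.243
```

View pics/b11.png

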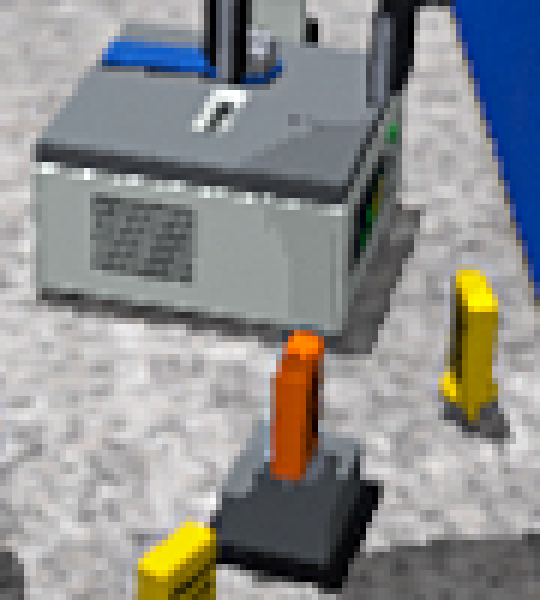

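```bash
python3 -m crank '[{"hand":0.3,"dx":6,"dy":-2,"dz":-24,"yaw":0},{"hand":0.3,"dx":17,"dy":-5,"dz":-62,"yaw":-0.04},{"hand":0.3,"dx":28,"dy":-5,"dz":-101,"yaw":-0.07},{"hand":0.3,"dx":38,"dy":-5,"dz":-140,"yaw":-0.1},{"hand":0.3,"dx":49,"dy":-5,"dz":-179,"yaw":-0.13},{"hand":0.3,"dx":60,"dy":-5,"dz":-218,"yaw":-0.16},{"hand":0.3,"dx":70,"dy":-5,"dz":-257,"yaw":-0.2},{"hand":0.3,"dx":80,"dy":-5,"dz":-296,"yaw":-0.24},{"hand":0.3,"dx":91,"dy":-5,"dz":-335,"yaw":-0.24},{"hand":0.3,"dx":101,"dy":-5,"dz":-374,"yaw":-0.24},{"hand":0.3,"dx":111,"dy":-5,"dz":-412,"yaw":-0.24},{"hand":0.3,"dx":119,"dy":-5,"dz":-445,"yaw":-0.24}]'
python3 -m crank '[{"hand":0.3,"dx":6,"dy":0,"dz":-17,"yaw":0},{"hand":0.3,"dx":6,"dy":0,"dz":-22,"yaw":0},{"hand":0.3,"dx":6,"dy":0,"dz":-22,"yaw":0},{"hand":0.3,"dx":6,"dy":0,"dz":-22,"yaw":0}]'
python3 go.py .4855 -.1265 .066 -.04
python3 - <<'E'
from h import *
s=bot.grab_frame('side');t=bot.grab_frame('top')
cv2.imwrite('pics/side12.png',s[...,::-1]);cv2.imwrite('pics/top12.png',t[...,::-1])
crop(s,230,120,100,120,5,'pics/b12.png');crop(t,180,150,160,90,5,'pics/t12.png')
E
```

```text
clock: 13.38
position: [0.4836, -0.1062, 0.1968]
tool_rot: [-1.571, 0.001, -0.044]
force: [-0.4, 0.6, 0.8]
grip_width: 0.0597
clock: 13.72
position: [0.4892, -0.1251, 0.1967]
tool_rot: [-1.57, 0.001, -0.043]
force: [-0.5, 0.7, -0.8]
grip_width: 0.0599
clock 13.7167 pos [ 0.4892 -0.1251  0.1967] rot [-1.5705e+00  1.2000e-03 -4.2900e-02] q [-0.23  0.42  0.47  1.97 -0.25  0.82  0.34] F [-0.5  0.7 -0.8] w 0.0599
dx -3.5 dy 130.7 dz -1.6 yaw -0.003
```

View pics/b12.png

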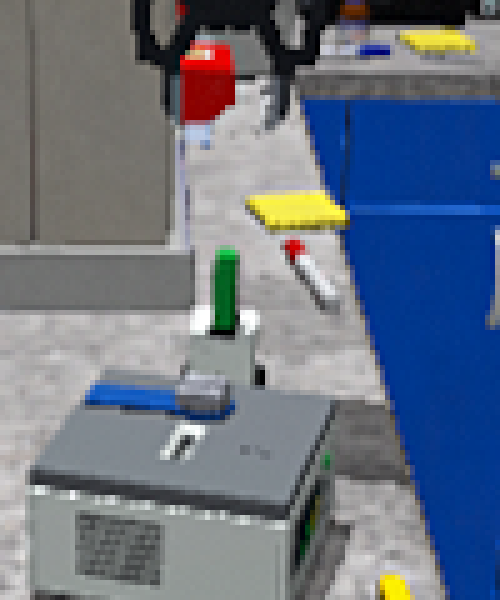

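View pics/t12.png

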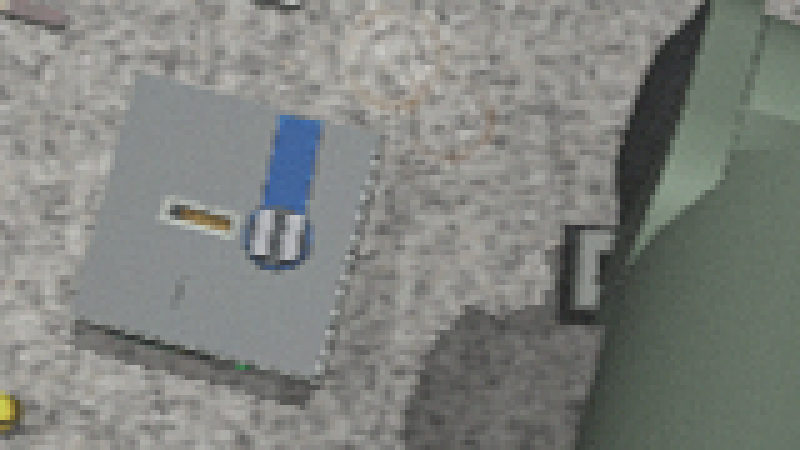

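```bash
python3 - <<'E'
from ov import *
import fit as F
t=cv2.imread('pics/top12.png')[...,::-1]
np.set_printoptions(precision=4,suppress=True)
x0,y0,w,h=207,183,27,20
deck=np.median(t[y0:y0+h,x0:x0+w].reshape(-1,3),0);print(deck)
old=F.soft
F.soft=lambda img,k: np.clip(np.abs(img.astype(float)-deck).max(2)/40,0,1) if k=='d' else old(img,k)
m=F.soft(t,'d')[y0:y0+h,x0:x0+w]
cv2.imwrite('pics/m.png',cv2.resize((m*255).astype(np.uint8),None,fx=12,fy=12,interpolation=0))
p,c=fit([('top',t,'d',(209,186,18,14))],lambda p:box(p,.016,.046,.085,.0851),[.52,.138,-.26],[.003,.003,.05]);print('slot',p,c)
def cov(p):
    x,y,a=p; d=np.array([-np.sin(a),np.cos(a)]);q=np.array([x,y])+d*.045
    return box([q[0],q[1],a],.026,.054,.089,.090)
pc,c=fit([('top',t,'blue',(230,170,18,21))],cov,[.507,.093,-1.76],[.003,.003,.05]);print('cover',pc,c)
K=[(e,(255,0,255)) for e in edges(box(p,.016,.046,.085,.0851))]
crop(t,200,165,60,50,12,'pics/sl.png',K,'top')
E
```

```text
[137. 141. 141.]
slot [ 0.5211  0.139  -0.2844] 0.12569742132937328
cover [ 0.5075  0.0925 -1.7839] 0.010840987148875584
```

View pics/sl.png

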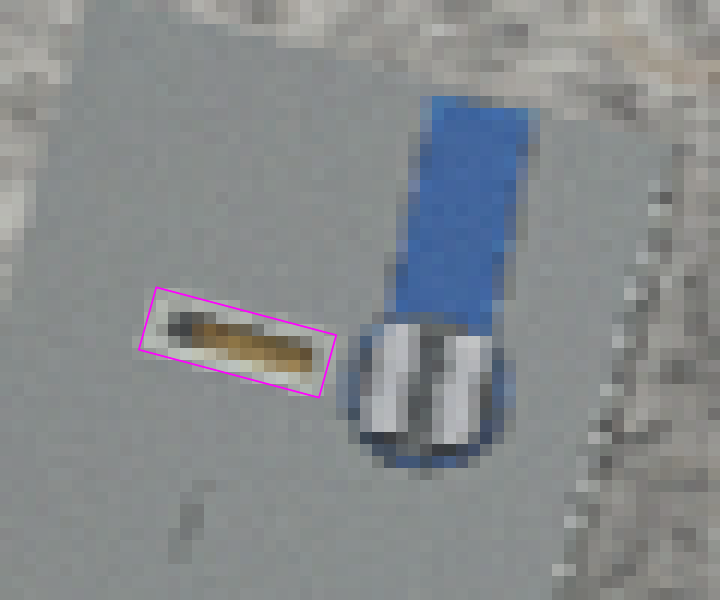

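```bash
python3 - <<'E'
from ov import *
t=cv2.imread('pics/top0.png')[...,::-1];s=cv2.imread('pics/side0.png')[...,::-1]
print(ray('top',(304.2,205.4),.003))
q=[.4857,-.1260,-.045]
K=[(e,(255,0,255)) for e in edges(box(q,.016,.036,.056,.106))]+[(e,(0,255,255)) for e in edges(box(q,.062,.082,0,.005))]+[(e,(0,0,255)) for e in edges(box(q,.046,.066,.005,.052))[1:2]]
crop(t,285,180,45,42,12,'pics/a.png',K,'top');crop(s,262,160,22,42,12,'pics/b.png',K,'side')
cv2.imwrite('pics/pp2.png',np.hstack([cv2.imread('pics/a.png'),cv2.imread('pics/b.png')]))
E
```

```text
[ 0.48459103 -0.1204318   0.003     ]
```

View pics/pp2.png

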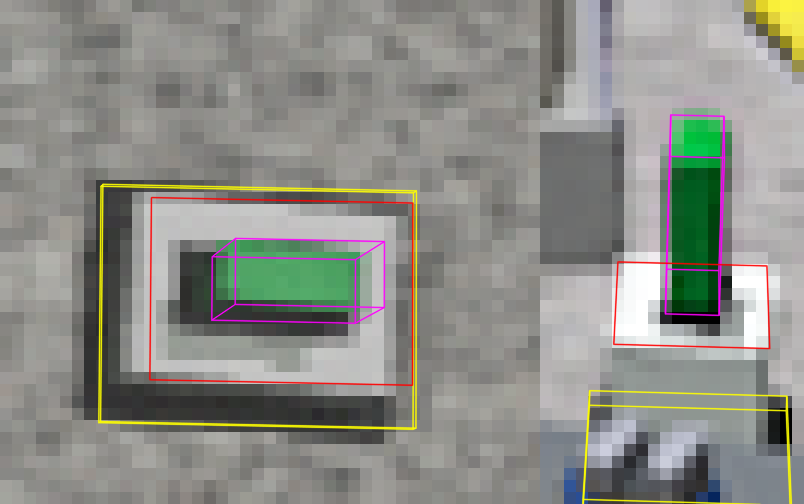

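```bash
python3 go.py .4847 -.1210 .066 -.045;  python3 -m crank '[{"hand":0.35,"dx":-4.5,"dy":20,"dz":4,"yaw":0},{"hand":0.35,"dx":-4.5,"dy":50,"dz":4,"yaw":0},{"hand":0.35,"dx":-4.5,"dy":70,"dz":4,"yaw":0},{"hand":0.35,"dx":-4.5,"dy":75,"dz":4,"yaw":0},{"hand":0.35,"dx":-4.5,"dy":75,"dz":4,"yaw":0}]'
python3 go.py .4847 -.1210 .066 -.045
python3 - <<'E'
from h import *
s=bot.grab_frame('side')
crop(s,240,120,70,80,7,'pics/b13.png')
E
```

```text
clock 13.8167 pos [ 0.4895 -0.1244  0.197 ] rot [-1.5704e+00  7.0000e-04 -4.1300e-02] q [-0.23  0.41  0.47  1.96 -0.25  0.82  0.34] F [-0.   0.4  0.1] w 0.0599
dx -4.9 dy 131.0 dz 3.2 yaw 0.004
clock: 14.23
position: [0.4847, -0.1208, 0.1214]
tool_rot: [-1.571, 0.002, -0.042]
force: [0.6, -0.1, -0.1]
grip_width: 0.0558
clock 14.2333 pos [ 0.4847 -0.1208  0.1214] rot [-1.5707  0.0024 -0.0419] q [-0.18  0.53  0.4   2.04 -0.33  0.64  0.41] F [ 0.6 -0.1 -0.1] w 0.0558
dx 0.2 dy 55.4 dz -0.2 yaw 0.003
```

View pics/b13.png

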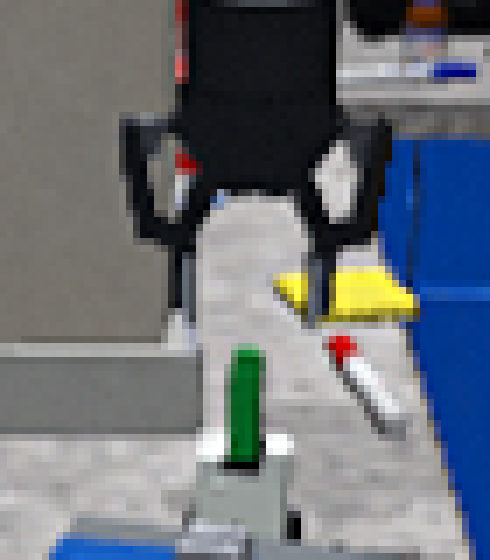

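```bash
python3 -m crank '[{"hand":0.35,"dx":0,"dy":15,"dz":0,"yaw":0},{"hand":0.35,"dx":0,"dy":35,"dz":0,"yaw":0},{"hand":0.35,"dx":0,"dy":50,"dz":0,"yaw":0},{"hand":0.35,"dx":0,"dy":55,"dz":0,"yaw":0},{"hand":0.35,"dx":0,"dy":55,"dz":0,"yaw":0},{"hand":0.9,"dx":0,"dy":55,"dz":0,"yaw":0},{"hand":0.9,"dx":0,"dy":55,"dz":0,"yaw":0},{"hand":0.9,"dx":0,"dy":55,"dz":0,"yaw":0},{"hand":0.9,"dx":0,"dy":55,"dz":0,"yaw":0},{"hand":0.9,"dx":0,"dy":55,"dz":0,"yaw":0},{"hand":0.9,"dx":0,"dy":55,"dz":0,"yaw":0}]' 90
python3 go.py .4847 -.1210 .066 -.045
python3 - <<'E'
from h import *
print(bot.observe()['moment'])
s=bot.grab_frame('side')
crop(s,240,120,70,80,7,'pics/b14.png')
E
```

```text
clock: 15.2
position: [0.4859, -0.1217, 0.0684]
tool_rot: [-1.571, -0.001, -0.043]
force: [-2.1, 0.8, 13.1]
grip_width: 0.0154
clock 15.2 pos [ 0.4859 -0.1217  0.0684] rot [-1.5706e+00 -1.5000e-03 -4.3200e-02] q [-0.12  0.62  0.34  2.06 -0.39  0.52  0.46] F [-2.1  0.8 13.1] w 0.0154
dx -1.2 dy 2.4 dz 0.6 yaw 0.002
[ 0.26901422  0.49266668 -0.13360272]
```

View pics/b14.png

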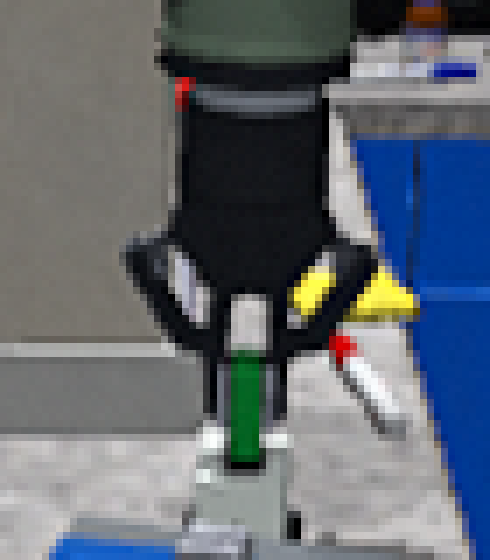

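```bash
python3 -m crank '[{"hand":0.9,"dx":0,"dy":-10,"dz":0,"yaw":0},{"hand":0.9,"dx":0,"dy":-25,"dz":0,"yaw":0},{"hand":0.9,"dx":0,"dy":-50,"dz":0,"yaw":0},{"hand":0.9,"dx":0,"dy":-80,"dz":0,"yaw":0},{"hand":0.9,"dx":0,"dy":-110,"dz":0,"yaw":0},{"hand":0.9,"dx":0,"dy":-128,"dz":0,"yaw":0},{"hand":0.9,"dx":0,"dy":-128,"dz":0,"yaw":0},{"hand":0.9,"dx":0,"dy":-128,"dz":0,"yaw":0}]'
python3 go.py .5203 .1396 .195 -.28
python3 - <<'E'
from h import *
s=bot.grab_frame('side')
cv2.imwrite('pics/side15.png',s[...,::-1])
crop(s,240,100,70,100,6,'pics/b15.png')
E
```

```text
clock: 15.92
position: [0.4857, -0.1215, 0.1966]
tool_rot: [-1.57, -0.002, -0.043]
force: [0.7, -0.2, -1.0]
grip_width: 0.0148
clock 15.9167 pos [ 0.4857 -0.1215  0.1966] rot [-1.5705 -0.0023 -0.0427] q [-0.24  0.41  0.48  1.98 -0.26  0.81  0.34] F [ 0.7 -0.2 -1. ] w 0.0148
dx 23.5 dy 1.7 dz 262.4 yaw 0.237
```

View pics/b15.png

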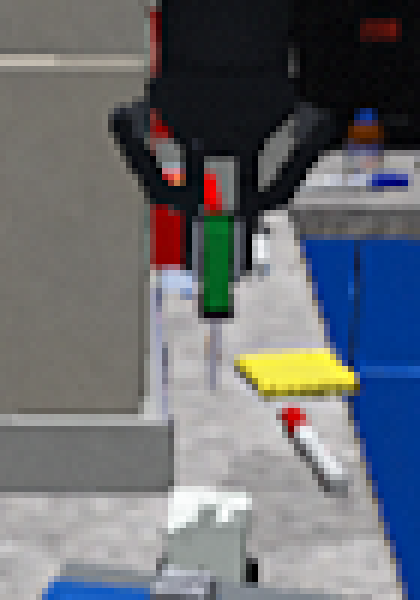

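```bash
python3 -m crank '[{"hand":0.9,"dx":2,"dy":0,"dz":20,"yaw":0.05},{"hand":0.9,"dx":5,"dy":0,"dz":55,"yaw":0.1},{"hand":0.9,"dx":8,"dy":0,"dz":90,"yaw":0.15},{"hand":0.9,"dx":11,"dy":0,"dz":126,"yaw":0.2},{"hand":0.9,"dx":15,"dy":0,"dz":162,"yaw":0.237},{"hand":0.9,"dx":18,"dy":0,"dz":198,"yaw":0.237},{"hand":0.9,"dx":21,"dy":0,"dz":232,"yaw":0.237},{"hand":0.9,"dx":23,"dy":0,"dz":254,"yaw":0.237},{"hand":0.9,"dx":23.5,"dy":0,"dz":262.4,"yaw":0.237},{"hand":0.9,"dx":23.5,"dy":0,"dz":262.4,"yaw":0.237},{"hand":0.9,"dx":23.5,"dy":0,"dz":262.4,"yaw":0.237}]'
python3 go.py .5203 .1396 .155 -.28
python3 - <<'E'
from h import *
s=bot.grab_frame('side')
cv2.imwrite('pics/side16.png',s[...,::-1])
crop(s,230,120,80,100,6,'pics/b16.png')
E
```

```text
clock: 16.88
position: [0.5196, 0.1386, 0.1946]
tool_rot: [-1.572, 0.001, -0.28]
force: [0.3, 0.4, -1.3]
grip_width: 0.0148
clock 16.8833 pos [0.5196 0.1386 0.1946] rot [-1.5723e+00  9.0000e-04 -2.8000e-01] q [-0.74  0.48  0.51  1.89 -0.3   0.85 -0.36] F [ 0.3  0.4 -1.3] w 0.0148
dx 0.4 dy 39.6 dz 1.2 yaw -0.000
```

View pics/b16.png

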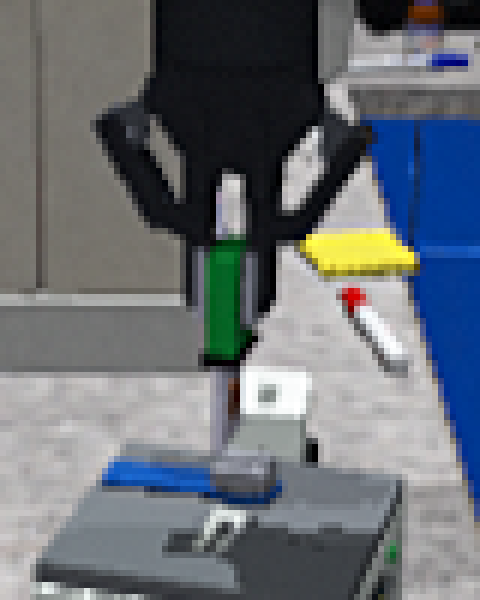

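```bash
python3 -m crank '[{"hand":0.9,"dx":0.4,"dy":10,"dz":1,"yaw":0},{"hand":0.9,"dx":0.4,"dy":25,"dz":1,"yaw":0},{"hand":0.9,"dx":0.4,"dy":38,"dz":1,"yaw":0},{"hand":0.9,"dx":0.4,"dy":44,"dz":1,"yaw":0},{"hand":0.9,"dx":0.4,"dy":44,"dz":1,"yaw":0},{"hand":0.9,"dx":0.4,"dy":44,"dz":1,"yaw":0}]'
python3 go.py .5203 .1396 .1464 -.28
python3 - <<'E'
from ov import *
s=bot.grab_frame('side')
cv2.imwrite('pics/side17.png',s[...,::-1])
p=bot.observe()['position']
K=[(e,(255,0,255)) for e in edges(box([p[0],p[1],-.28],.006,.036,p[2]-.0614,p[2]-.0164))]+[(e,(0,255,255)) for e in edges(box([.5203,.1396,-.28],.016,.046,.085,.0851))]
crop(s,245,160,50,60,8,'pics/b.png',K,'side');crop(s,245,160,50,60,8,'pics/a.png')
cv2.imwrite('pics/b17.png',np.hstack([cv2.imread('pics/a.png'),cv2.imread('pics/b.png')]))
E
```

```text
clock: 17.43
position: [0.5207, 0.1396, 0.1512]
tool_rot: [-1.571, 0.0, -0.281]
force: [-0.1, -0.9, -0.9]
grip_width: 0.0151
clock 17.4333 pos [0.5207 0.1396 0.1512] rot [-1.5713e+00  3.0000e-04 -2.8120e-01] q [-0.71  0.54  0.47  1.92 -0.35  0.76 -0.33] F [-0.1 -0.9 -0.9] w 0.0151
dx -0.4 dy 4.8 dz -0.1 yaw -0.001
```

View pics/b17.png

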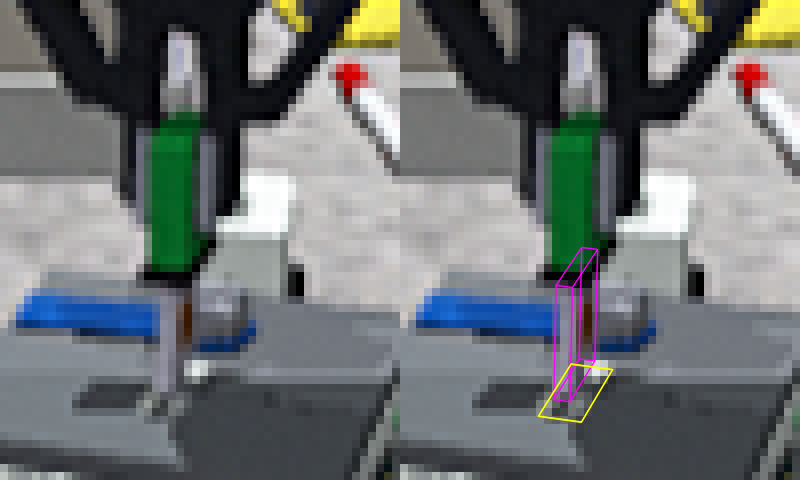

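```bash
python3 -m crank '[{"hand":0.9,"dx":-0.3,"dy":3,"dz":0,"yaw":0},{"hand":0.9,"dx":-0.3,"dy":6,"dz":0,"yaw":0},{"hand":0.9,"dx":-0.3,"dy":9,"dz":0,"yaw":0},{"hand":0.9,"dx":-0.3,"dy":12,"dz":0,"yaw":0},{"hand":0.9,"dx":-0.3,"dy":12,"dz":0,"yaw":0}]'
python3 go.py .5203 .1396 .1014 -.28;python3 -c "
from workcell import bot
print(bot.observe()['moment'])"
```

```text
clock: 17.9
position: [0.5211, 0.1401, 0.1392]
tool_rot: [-1.571, -0.001, -0.28]
force: [5.3, -1.6, -2.6]
grip_width: 0.0151
clock 17.9 pos [0.5211 0.1401 0.1392] rot [-1.5706e+00 -1.5000e-03 -2.8030e-01] q [-0.7   0.56  0.46  1.93 -0.36  0.74 -0.32] F [ 5.3 -1.6 -2.6] w 0.0151
dx -0.7 dy 37.8 dz -0.7 yaw -0.000
[-0.48276582 -1.25827854 -0.08449716]
```

```bash
python3 -m crank '[{"hand":0.9,"dx":0.8,"dy":0,"dz":0,"yaw":0},{"hand":0.9,"dx":0.8,"dy":4,"dz":0,"yaw":0},{"hand":0.9,"dx":0.8,"dy":8,"dz":0,"yaw":0},{"hand":0.9,"dx":0.8,"dy":12,"dz":0,"yaw":0},{"hand":0.9,"dx":0.8,"dy":15,"dz":0,"yaw":0},{"hand":0.9,"dx":0.8,"dy":15,"dz":0,"yaw":0}]'
python3 go.py .5203 .1396 .1014 -.28;python3 -c "
from workcell import bot
print(bot.observe()['moment'])"
```

```text
clock: 18.4
position: [0.5213, 0.14, 0.1236]
tool_rot: [-1.571, -0.0, -0.28]
force: [4.1, -2.0, -3.5]
grip_width: 0.015
clock 18.4 pos [0.5213 0.14   0.1236] rot [-1.5713e+00 -1.0000e-04 -2.8020e-01] q [-0.69  0.58  0.45  1.94 -0.37  0.7  -0.3 ] F [ 4.1 -2.  -3.5] w 0.015
dx -0.8 dy 22.2 dz -0.6 yaw -0.000
[-0.70530329 -1.18642805 -0.0013568 ]
```

```bash
python3 -m crank '[{"hand":0.9,"dx":0.8,"dy":0,"dz":-0.3,"yaw":0},{"hand":0.9,"dx":0.8,"dy":4,"dz":-0.3,"yaw":0},{"hand":0.9,"dx":0.8,"dy":8,"dz":-0.3,"yaw":0},{"hand":0.9,"dx":0.8,"dy":11,"dz":-0.3,"yaw":0},{"hand":0.9,"dx":0.8,"dy":11,"dz":-0.3,"yaw":0}]'
python3 go.py .5203 .1396 .1014 -.28;python3 -c "
from workcell import bot
print(bot.observe()['moment'])"
```

```text
clock: 18.82
position: [0.5215, 0.1398, 0.1125]
tool_rot: [-1.571, 0.001, -0.28]
force: [0.2, -0.1, -1.8]
grip_width: 0.0149
clock 18.8167 pos [0.5215 0.1398 0.1125] rot [-1.5713e+00  8.0000e-04 -2.7990e-01] q [-0.68  0.6   0.43  1.94 -0.38  0.68 -0.29] F [ 0.2 -0.1 -1.8] w 0.0149
dx -1.1 dy 11.1 dz -0.5 yaw 0.000
[-0.01978249  0.00029063  0.02541035]
```

```bash
python3 -m crank '[{"hand":0.9,"dx":0,"dy":3,"dz":0,"yaw":0},{"hand":0.9,"dx":0,"dy":6,"dz":0,"yaw":0},{"hand":0.9,"dx":0,"dy":9,"dz":0,"yaw":0},{"hand":0.9,"dx":0,"dy":9,"dz":0,"yaw":0}]'
python3 go.py .5203 .1396 .1014 -.28
python3 -m crank '[{"hand":0.9,"dx":0,"dy":1,"dz":0,"yaw":0},{"hand":0.9,"dx":0,"dy":2,"dz":0,"yaw":0},{"hand":0.9,"dx":0,"dy":3,"dz":0,"yaw":0},{"hand":0.9,"dx":0,"dy":3,"dz":0,"yaw":0}]'
python3 - <<'E'
from h import *
o=bot.observe();print(o['force'],o['moment'],o['position'])
s=bot.grab_frame('side')
cv2.imwrite('pics/side18.png',s[...,::-1])
crop(s,240,150,60,70,8,'pics/b18.png')
E
```

```text
clock: 19.15
position: [0.5218, 0.1397, 0.1039]
tool_rot: [-1.571, 0.0, -0.28]
force: [-0.4, 0.5, 2.7]
grip_width: 0.0147
clock 19.15 pos [0.5218 0.1397 0.1039] rot [-1.5709e+00  2.0000e-04 -2.8000e-01] q [-0.67  0.61  0.42  1.95 -0.39  0.66 -0.29] F [-0.4  0.5  2.7] w 0.0147
dx -1.4 dy 2.5 dz -0.5 yaw 0.000
clock: 19.48
position: [0.5219, 0.1397, 0.1015]
tool_rot: [-1.571, 0.0, -0.28]
force: [-1.5, -0.5, 5.8]
grip_width: 0.0147
[-1.49965331 -0.47376527  5.75109013] [-0.06623243  0.44408952  0.00854642] [0.52190259 0.13970669 0.101464  ]
```

View pics/b18.png

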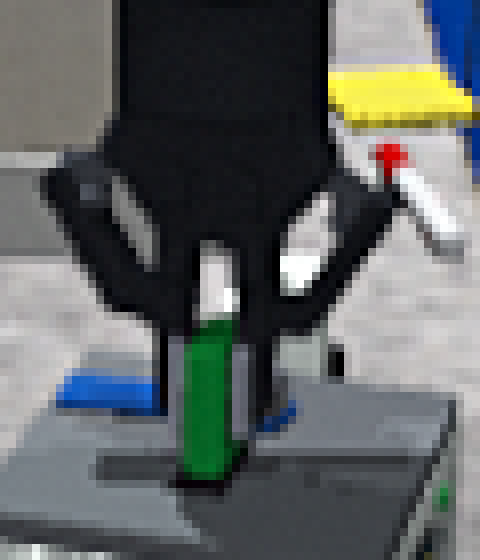

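```bash
python3 -m crank '[{"hand":0.9,"dx":0,"dy":0.5,"dz":0,"yaw":0},{"hand":0.9,"dx":0,"dy":1,"dz":0,"yaw":0},{"hand":0.9,"dx":0,"dy":1,"dz":0,"yaw":0}]'
python3 -m crank '[{"hand":0.9,"dx":0,"dy":0.6,"dz":0,"yaw":0},{"hand":0.9,"dx":0,"dy":1,"dz":0,"yaw":0},{"hand":0.9,"dx":0,"dy":1,"dz":0,"yaw":0},{"hand":0.9,"dx":0,"dy":1,"dz":0,"yaw":0},{"hand":0.9,"dx":0,"dy":1,"dz":0,"yaw":0}]'
```

```text
clock: 19.78
position: [0.522, 0.1397, 0.1013]
tool_rot: [-1.57, 0.0, -0.28]
force: [-8.3, -0.8, 27.3]
grip_width: 0.015
clock: 20.2
position: [0.522, 0.1397, 0.1012]
tool_rot: [-1.569, -0.0, -0.28]
force: [-15.1, -3.4, 48.9]
grip_width: 0.0149
```

```bash
python3 -m crank '[{"hand":0.9,"dx":-0.2,"dy":-0.7,"dz":0,"yaw":0},{"hand":0.9,"dx":-0.4,"dy":-1.4,"dz":0,"yaw":0},{"hand":0.9,"dx":-0.4,"dy":-1.4,"dz":0,"yaw":0},{"hand":0.9,"dx":-0.4,"dy":-1.4,"dz":0,"yaw":0}]'
python3 - <<'E'
from h import *
o=bot.observe();print(o['force'],o['moment'],o['position'])
s=bot.grab_frame('side');t=bot.grab_frame('top')
cv2.imwrite('pics/side19.png',s[...,::-1]);cv2.imwrite('pics/top19.png',t[...,::-1])
E
```

```text
clock: 20.53
position: [0.5218, 0.1397, 0.1014]
tool_rot: [-1.57, -0.001, -0.28]
force: [-4.0, -1.8, 17.6]
grip_width: 0.015
[-4.01911545 -1.81594594 17.56383207] [-0.36167904  0.96241727 -0.01805649] [0.52180012 0.13974324 0.10136412]
```

View pics/side19.png

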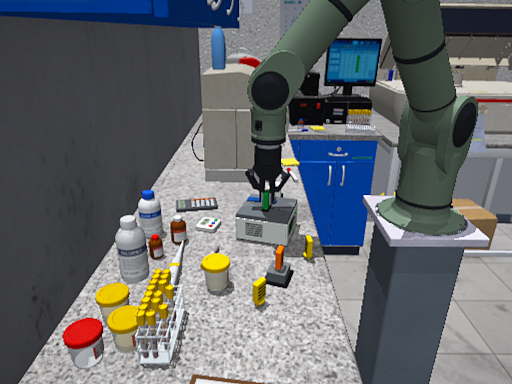

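The side view shows the plate held down in the reader at (266,200), the key upright in its stand at (280,263), and the other objects undisturbed. The hold-down force is steady at about 18 N, so I'm handing in.

```bash
python3 -c "
from workcell import bot
print(bot.job_done()); o=bot.observe(); print(o['clock'],o['position'],o['force'])"
```

```text
the job is handed in; nothing more can be done
None
the job is handed in; nothing more can be done
```

The job is done and handed in at about 20.6 s of the 72 s allowed. The last checks support every step, though the hand-in itself gives no verdict.

- **Cover:** I turned the screw clockwise with the orange key until the wrist moment rose to 0.42 N m and the cover stopped moving. The top camera then put the cover at about 1.5 rad, with the slot clear. The gripper never touched the cover.
- **Key:** It is back upright in its stand. It went down to the same height as when I first gripped it, with the same 5 N reaction, and it stands straight in the side view.
- **Plate:** The tool stopped moving at z = 0.101 m, which is the height worked out for the shoulder resting on the deck. The gripper is still closed on the handle and was pushing down with about 18 N in the last reading before hand-in.
- **Excess push:** While seating the plate, the force rose to about 49 N through the plate and the tool moved no further. I eased it back straight away. This went through the gripped plate, not the gripper's body, and stayed well under the 120 N wrist limit.
- **Camera offsets:** The camera positions differed from what the arm felt by about 1 mm at the key, screw and slot. I corrected for this by force while inserting the plate.

I gave the marker, specimen cup and lying tube a wide berth and they looked undisturbed in the last side view. I did not measure their positions.

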